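# Shoot the bolt of the tool chest and fold its drop handle

## Task

Lock up the cedar tool chest: with the handle of the brass bolt on its lid still standing up, slide the bolt all the way to its end stop, into the brass keeper on the chest's side cheek; then fold the handle fully down towards the chest's front so that the bolt is locked there. Let go of it, and leave the other things on and around the chest where they are.

Things in the scene. Friction and masses are not known exactly. Their poses are not given: they have to be found in the camera images.
- chest: cedar tool chest fixed to the bench, 250 mm deep (x), 376 mm wide over its side cheeks (y), lid top 120 mm high. Origin: centre of its underside; +x to its back, -x to its front (robot side), z up. The cheeks, at y = +-170 to 188 mm, are 180 mm high for x = -72 to -12 mm and 280 mm high for x = -12 to 22 mm. A brass rest for the folded handle, 10 x 10 mm, top 146 mm high, is at x = -50, y = 35 mm.
- rail_edge (a point): middle of the lower front edge of the cedar tool rail that bridges the lid behind the bolt, at x = -8, y = 0, z = 222 mm in the chest frame (axes as the chest's). The rail is 24 mm deep and 55 mm high, topped by 30 mm steel-headed punches, with open space below; so the gripper's body must lean towards the chest's front (tool tilted about 30 degrees or more) to hold the bolt's handle.
- bolt_line (a point): point on the bolt's axis at x = -30, y = 0, z = 150 mm in the chest frame (axes as the chest's). The bolt is a 12 mm round brass rod along y, 30 mm above the lid, running in two brass guides centred at y = -75 and +70 mm, each 24 mm (x) by 12 mm (y), tops 11 mm above the axis.
- keeper (a point): mouth of the brass keeper block, on the bolt's axis at x = -30, y = 150, z = 150 mm in the chest frame (axes as the chest's). The block, 30 x 20 x 45 mm, sits against the inner face of the +y side cheek; the bolt's end enters it.
- bolt_rod (a joint): how far the bolt has been slid along the chest's +y (m): 0 drawn back, 0.080 at its end stop in the keeper. Its handle is at y = -45 mm + this value in the chest frame. It slides with about 2.5 N friction and stays where it is left.
- latch_handle (a joint): fold angle of the bolt's handle about the rod (rad): 0 standing straight up, growing as its tip swings towards the chest's front (-x), 1.40 at its stop, almost level. Friction (0.04 N m) keeps it where it is left.
- grip (a point): centre of the round knob on the bolt's handle, 44 mm from the rod's axis; its z points from the rod to the knob, its y along the rod. The knob is a dark walnut ball 24 mm across on a 9 mm brass stem, which turns on a 19 mm hub on the rod; pinched across (along the rod), it turns and slips somewhat between the fingers as it folds, so the fold may end short and need a last push down on the knob.
- globe: ruby glass lantern globe, 108 mm across, 128 mm tall, standing on the bench beside the chest; origin under its centre. Bystander.
- frame: empty hexagonal brass lantern frame, 124 mm across, 190 mm tall, standing on the bench beside the chest; origin under its centre. Bystander.
- jar: terracotta jar with steel lid, 72 mm across, 100 mm tall, standing on the bench beside the chest; origin under its centre. Bystander.
- scraper: steel scraper with walnut grip, 215 mm long, 22 mm high, lying on the bench before the chest; x points along it to the blade, origin on its underside about mid-length. Bystander.
- block: cedar shaping block with a round upper face, 60 x 100 mm, 60 mm high, on the bench before the chest; origin under its centre. Bystander.
- finial: small turned brass finial, 26 mm across, 36 mm tall, standing on the lid near its front corner on the keeper's side; origin under its centre. Bystander.
- brush: 170 mm hand brush lying on the lid behind the bolt and rail; origin under its middle. Bystander.

How it is judged:
By the outcome, as a careful person would: the job done as asked, in the order asked, and still so for the second after the job is handed in, with the robot touching nothing.
It also fails if it takes over 48 s, if anything falls off the work surface, if the arm or the gripper's body presses on something with over 40 N, if the wrist force passes 120 N, or if a joint passes its speed limit or range.

## Robot

A 6-joint arm with a two-finger parallel gripper is mounted at the origin on the work surface. World frame = base frame: x ahead of the robot, y to its left, z up, the work surface at z = 0. Lengths are in m, angles in rad, forces in N, time in s.
With the tool pointing down it reaches from about 0.375 to 0.825 m from the base axis. Payload 5.5 kg.
Tool frame: the origin (TCP) lies at the very end of the fingers, on their centre line; the grasp point (between the pads) lies 19 mm behind it; x points along the fingers, z is the direction in which the jaws open and shut, and the axes are right-handed (so a half turn about x gives the same grasp; the last joint's range is limited). The gripper opens to 85 mm and grips with 20 to 120 N. Pads are 22 mm wide; open, the fingers measure 114 mm over their backs; the gripper's body (76 mm by 85 mm) begins 54 mm behind the grasp point. The pads swing forward as they close: fully open they stand 13 mm farther back than shut.
Start: joints at [1.116, 0.314, -0.047, 1.21, 0, 1.571], TCP at [0.264, 0.539, 0.202] pointing down, gripper open.
Joint ranges: [-2.67, 2.67], [-0.69, 1.73], [-1.03, 1.25], [-2.08, 2.16], [-1.42, 1.45], [-3.14, 3.14]. Speed limits (rad/s): [2.39, 2.39, 3.01, 3.14, 3.14, 3.14].

## Interface

Orientations are given as a 3x3 rotation matrix whose columns are the frame's x, y, z axes.
In Python, from plant import observe, eyes, robot gives the robot as it stands.
- The arm moves only by the tool apply_moves, never from a script. Its argument "rows" is a list that holds one entry, the list of rows, each a list of 5 numbers: the finger opening in m, from 0 to 0.0854, then the shift along the tool's x, y, z in m, then the turn about the tool's x in degrees. A call has 1 to 5 rows; each row shifts and turns the commanded pose from where the row before left it, along the tool's axes as they then stand; what a row does not reach is not made up. A row lasts 1/12 s, in which the tool goes at most 41.7 mm and 7.16 degrees, less where a joint would pass 70% of its speed; a pose out of reach is approached as far as the arm can. A call with a gripper value outside its range is refused whole. The fingers move at their own pace and stop on an object; "grip_force" is the grip in N (left out, the last holds). Time passes only in rows, so rows that do not move let the fingers close. It gives the time, the measured TCP pose, the force and the opening at its end, in the units of the state.
- observe(): the state, without advancing time (a new reading comes with each control period).
- eyes.read_camera(name): name is "side" or "top"; returns a dict with "color" (480x640x3 uint8, red, green, blue), "fx", "fy", "cx", "cy" (pixels), "xyz" and "rotation" of the camera in the world. Camera axes: x right, y down, z forward; pixel columns grow to the right and rows downward; lengths in m; the calibration is good to about 2 mm. A picture is of the moment at which its call begins. There is no depth.
- robot.hand_in(): hands the job in, once; it reports no verdict.
The state is a dict: "time": time; "q": joint angles; "joint_vel": joint speeds; "joint_efforts": joint torques, N m; "tcp_pos": TCP position; "orientation": TCP orientation; "contact_force": force on the tool from outside, world axes, zero at the start; "moment": the same for the moment, N m; "finger_gap": opening from 0.0 (shut) to 1.0 (fully open).
Only numpy, scipy, OpenCV 4.12 (cv2) and the standard library are available. Lean on these libraries where they do the work, as an engineer would, in place of code of your own. Each camera call takes 0.05 s, during which the arm holds its last target.

## Working session

There is one attempt and no reset: what is moved stays moved. The work goes in short steps, Python scripts to look and compute and a tool call to move; the robot and the scene stay as the last step left them, time stands still between calls to the robot, and variables do not carry over. Pictures are saved under pics/ and viewed, and the job is handed in when it is done.

Besides the shell and the picture viewer there is one more tool, called by a JSON object that holds its "fn" and its "kwargs", one argument or row to a line. apply_moves: Moves the arm, as the interface text tells. Its arguments: {"type":"object","properties":{"rows":{"type":"array","items":{"type":"array","items":{"type":"array","items":{"type":"number"}}}},"grip_force":{"type":"number"}},"required":["rows"]}

```bash
ls; mkdir -p pics; python3 - <<'E'
from plant import observe, eyes, robot
import cv2,numpy as np
s=observe(); print(s)
for n in("side","top"):
    c=eyes.read_camera(n); cv2.imwrite(f"pics/{n}0.png",c["color"][:,:,::-1]); print(n,c["fx"],c["fy"],c["cx"],c["cy"],c["xyz"],c["rotation"])
E
```

```text
pics
{'time': 0.0, 'q': array([ 1.11601023e+00,  3.14229584e-01, -4.80984280e-02,  1.21020260e+00,
        2.23643226e-05,  1.57079681e+00]), 'joint_vel': array([-3.93305410e-04, -3.34942913e-03,  1.47600838e-03,  1.13400917e-03,
        4.91876939e-04,  1.65796971e-05]), 'joint_efforts': array([-3.77433127e-03, -5.39592755e+01,  3.39746225e+01,  1.89760752e-02,
       -2.68267668e-04,  8.00080386e-06]), 'tcp_pos': array([0.26327307, 0.53844023, 0.201624  ]), 'orientation': array([[-7.81910368e-04, -8.98354782e-01,  4.39269933e-01],
       [-1.54817886e-03,  4.39270628e-01,  8.98353448e-01],
       [-9.99998496e-01,  2.23634491e-05, -1.73428414e-03]]), 'contact_force': array([0.47582352, 0.61416597, 0.37188145]), 'moment': array([0.02185312, 0.03606604, 0.04092116]), 'finger_gap': 1.001377746187569}
side 502.77916697443806 502.77916697443806 318.6702804825511 243.08867686694379 [0.63475358 0.76075627 0.97228398] [[-0.99709784  0.06731873 -0.03555388]
 [ 0.0747716   0.77809338 -0.62368253]
 [-0.01432128 -0.62453093 -0.78086876]]
top 615.0010445851154 615.0010445851154 319.30170008303 234.89436410814037 [0.32159904 0.06850399 1.55480614] [[-2.97007428e-04 -9.83649918e-01  1.80090949e-01]
 [-9.99988669e-01 -5.63478547e-04 -4.72688770e-03]
 [ 4.75108008e-03 -1.80090312e-01 -9.83638606e-01]]
```

View pics/side0.png

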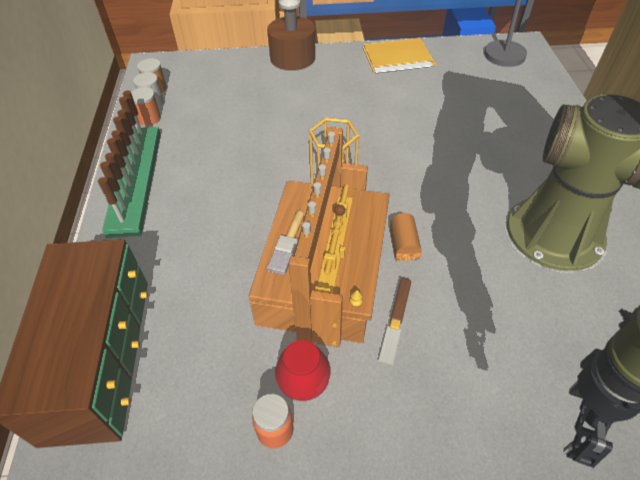

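View pics/top0.png

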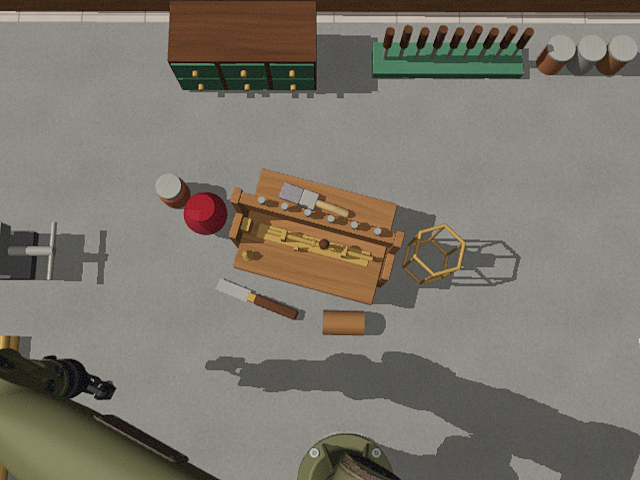

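The side view shows the chest around (330,250), with the knob near (339,209). In the top view the knob is near (324,244). I'll enlarge both.

```bash
python3 - <<'E'
import cv2
a=cv2.imread("pics/top0.png")[155:315,215:415]; cv2.imwrite("pics/topc.png",cv2.resize(a,None,fx=4,fy=3.75*4/3.75,interpolation=cv2.INTER_CUBIC)[:600])
a=cv2.imread("pics/side0.png")[160:350,240:400]; cv2.imwrite("pics/sidec.png",cv2.resize(a[:,:],None,fx=3,fy=3,interpolation=cv2.INTER_CUBIC))
E
```

```text
(no output)
```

View pics/topc.png

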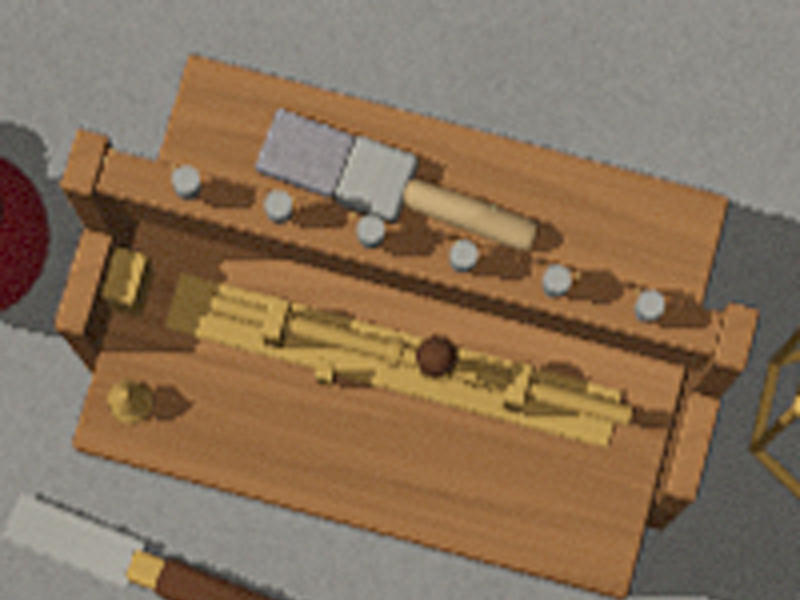

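View pics/sidec.png

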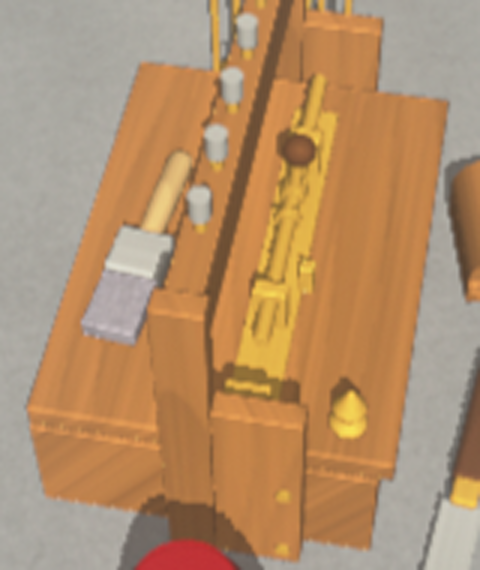

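```bash
cat > h.py <<'E'
import numpy as np, cv2
from scipy.optimize import least_squares
CAM={"side":(502.779,318.670,243.089,[0.63475358,0.76075627,0.97228398],[[-0.99709784,0.06731873,-0.03555388],[0.0747716,0.77809338,-0.62368253],[-0.01432128,-0.62453093,-0.78086876]]),
"top":(615.001,319.302,234.894,[0.32159904,0.06850399,1.55480614],[[-2.97007428e-04,-9.83649918e-01,1.80090949e-01],[-9.99988669e-01,-5.63478547e-04,-4.72688770e-03],[4.75108008e-03,-1.80090312e-01,-9.83638606e-01]])}
def proj(n,P):
    f,cx,cy,t,R=CAM[n]; p=(np.atleast_2d(P)-t)@np.array(R); return np.c_[f*p[:,0]/p[:,2]+cx,f*p[:,1]/p[:,2]+cy]
def R3(a): c,s=np.cos(a),np.sin(a); return np.array([[c,-s,0],[s,c,0],[0,0,1]])
def w(p,P): return np.atleast_2d(P)@R3(p[2]).T+[p[0],p[1],0]
def tri(a,b):
    r=least_squares(lambda X:np.r_[(proj("top",X)-a)[0],(proj("side",X)-b)[0]],[.5,0,.2]); return r.x,r.fun
E
python3 - <<'E'
from h import *
T=lambda u,v:(215+u/4-.375,155+v/4-.375)
S=lambda u,v:(240+u/3-.33,160+v/3-.33)
c=[(.125,.17,.12),(.125,-.17,.12),(-.125,.17,.12),(-.125,-.17,.12)]
pt=[T(190,55),T(727,200),T(75,450),T(628,597)]; ps=[S(30,408),S(140,63),S(393,475),S(447,100)]
k=T(437,356);ks=S(299,149)
f=lambda p:np.r_[(proj("top",w(p,c))-pt).ravel(),(proj("side",w(p,c))-ps).ravel()]
r=least_squares(f,[.5,0,-.2]); print(r.x,np.degrees(r.x[2]));print(r.fun.round(1))
K,e=tri(k,ks);print("knob",K,e); print("chest frame",(K-[r.x[0],r.x[1],0])@R3(r.x[2]))
for n in("top","side"): print(n,proj(n,w(r.x,[(-.03,-.045,.194),(-.012,.179,.28),(-.05,.035,.146),(-.03,.15,.15)])).round(1))
E
```

```text
[ 0.58336508  0.07216002 -0.26426733] -15.141402901616367
[-1.5 -0.3  0.7 -0.6 -2.4  0.1 -0.3  1.3 -2.2  0.4 -0.2 -1.6  0.9 -2.3
  0.8 -1. ]
knob [0.5500833  0.05195225 0.19358399] [-0.10972955  0.3608155  -0.33949552 -0.09278719]
chest frame [-0.02684806 -0.0281995   0.19358399]
top [[330.6 247.2]
 [231.9 205.4]
 [294.6 249.9]
 [249.2 228.6]]
side [[341.8 203.5]
 [311.5 262. ]
 [344.6 248.2]
 [325.2 291.3]]
```

```bash
python3 - <<'E'
import cv2
a=cv2.imread("pics/top0.png")[215:273,235:385]; cv2.imwrite("pics/topd.png",cv2.resize(a[:, :100],None,fx=8,fy=8,interpolation=cv2.INTER_CUBIC));cv2.imwrite("pics/tope.png",cv2.resize(a[:, 50:],None,fx=8,fy=8,interpolation=cv2.INTER_CUBIC))
a=cv2.imread("pics/side0.png")[180:300,300:370]; cv2.imwrite("pics/sided.png",cv2.resize(a[:,:],None,fx=5,fy=5,interpolation=cv2.INTER_CUBIC))
E
```

```text
(no output)
```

View pics/topd.png

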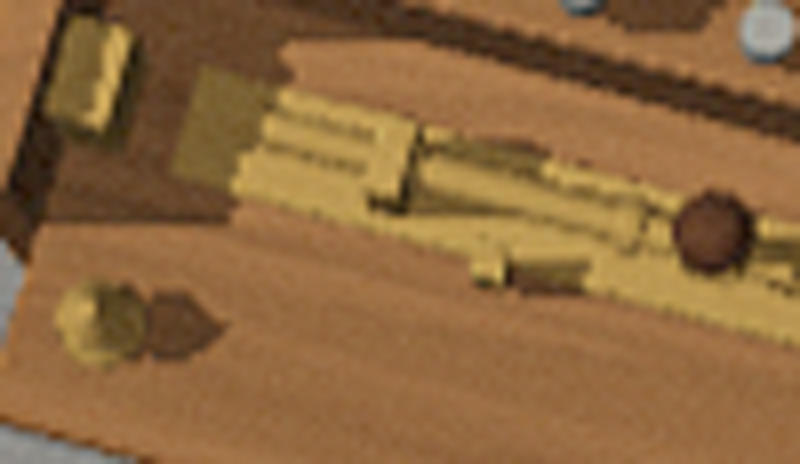

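View pics/tope.png

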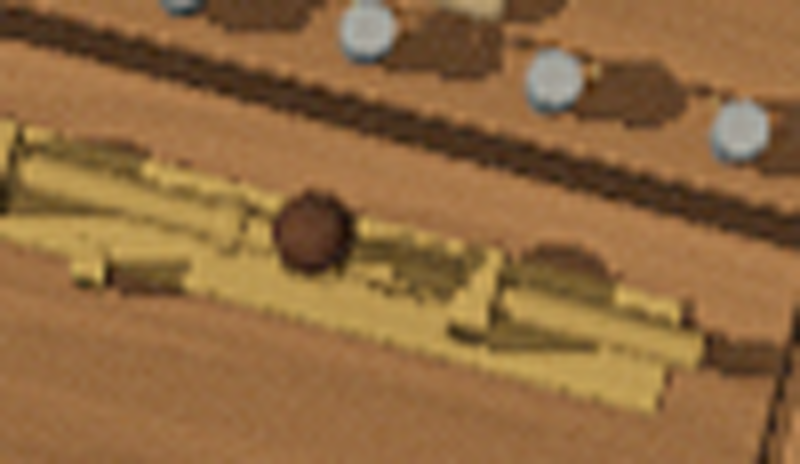

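View pics/sided.png

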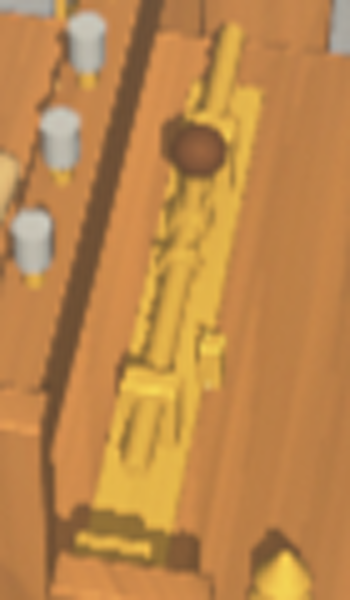

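```bash
python3 - <<'E'
from h import *
T=lambda u,v:(215+u/4-.375,155+v/4-.375)
S=lambda u,v:(240+u/3-.33,160+v/3-.33)
tp=[((.125,.17,.12),T(190,55)),((.125,-.17,.12),T(727,200)),((-.125,.17,.12),T(75,450)),((-.125,-.17,.12),T(628,597)),((-.05,.035,.146),(295.7,247.7)),((-.03,.07,.161),(283.9,234.9)),((-.03,-.075,.161),(344.6,250.8))]
sp=[((.125,.17,.12),S(30,408)),((.125,-.17,.12),S(140,63)),((-.125,.17,.12),S(393,475)),((-.125,-.17,.12),S(447,100)),((-.05,.035,.146),(342,248)),((-.03,.07,.161),(329.2,255.8))]
A=lambda l,i:np.array([x[i] for x in l])
def f(p,I=slice(None)):
    return np.r_[(proj("top",w(p,A(tp,0)))-A(tp,1))[I].ravel(),(proj("side",w(p,A(sp,0)))-A(sp,1))[I].ravel()]
k=(323.8,243.8);ks=(339.1,209.6)
K,e=tri(k,ks);print("knob",K,e)
for I in (slice(None),slice(4,None)):
    r=least_squares(lambda p:f(p,I),[.5,0,-.2]); p=r.x;print(p,np.degrees(p[2]));print(r.fun.round(1))
    print("chest frame",(K-[p[0],p[1],0])@R3(p[2]))
    # fit fold & slide
    g=lambda s:np.r_[(proj("top",w(p,(-.03-.044*np.sin(s[1]),-.045+s[0],.15+.044*np.cos(s[1]))))-k)[0],(proj("side",w(p,(-.03-.044*np.sin(s[1]),-.045+s[0],.15+.044*np.cos(s[1]))))-ks)[0]]
    q=least_squares(g,[0,0]);print(q.x,q.fun)
for a,b in (((295.7,247.7),(342,248)),((283.9,234.9),(329.2,255.8))): print(tri(a,b))
E
```

```text
knob [0.55022811 0.05199194 0.19268846] [-0.05724363  0.18822163 -0.17709676 -0.04840219]
[ 0.58541175  0.07113574 -0.26499376] -15.183024277021502
[-1.1 -1.1  1.1 -1.4 -1.9 -0.9  0.1  0.5 -0.7  1.3 -1.4  0.8 -1.2  1.3
 -3.2  0.  -1.  -1.9 -0.3 -2.7 -0.1 -1.2  1.6 -0.1  2.  -0.5]
chest frame [-0.0289417  -0.02769028  0.19268846]
[ 0.01774386 -0.02041634] [-0.25576016  0.10993869 -0.12506    -0.30845853]
[ 0.58849886  0.06963751 -0.26567467] -15.222037101222885
[-0.  -0.1 -0.7 -0.5 -0.6 -0.1  0.  -0.6  0.4 -1. ]
chest frame [-0.03229501 -0.02707487  0.19268846]
[0.01833991 0.05601637] [-0.24872095  0.12001126 -0.12022539 -0.29529368]
(array([0.54949784, 0.1165874 , 0.14412742]), array([-0.01478312,  0.04580007, -0.0417715 , -0.01143115]))
(array([0.57826257, 0.14349259, 0.1554926 ]), array([ 0.06940066, -0.22501461,  0.20014106,  0.05471661]))
```

The knob's height (0.193) fits an upright handle, and the bolt starts about 18 mm out of 80 mm. Moves can't tilt the tool directly, so I'll see whether stretching towards an out-of-reach pose tilts it. First I'll lift clear.

{"fn": "apply_moves", "kwargs": {
  "rows": [
    [[0.0854, -0.04, 0, 0, -3], [0.0854, -0.04, 0, 0, -3], [0.0854, -0.04, 0, 0, -3], [0.0854, -0.04, 0, 0, -2], [0.0854, -0.04, 0, 0, 0]]
  ]
}}

```text
time: 0.52
tcp_pos: [0.2633, 0.5384, 0.4041]
orientation: [[-0.0, -0.966, 0.258], [-0.0, 0.258, 0.966], [-1.0, 0.0, -0.0]]
contact_force: [0.6, 2.1, -0.2]
finger_gap: 1.001
```

```bash
cat > st.py <<'E'
from plant import observe
import numpy as np
np.set_printoptions(precision=4,suppress=True)
YAW=-.265
def st():
    s=observe(); O=s["orientation"]; print("t",round(s["time"],2),"q",s["q"],"tcp",s["tcp_pos"],"F",s["contact_force"],"gap",round(s["finger_gap"],3))
    print(O); print("tilt",np.degrees(np.arccos(-O[2,0])),"az x",np.degrees(np.arctan2(O[1,0],O[0,0])),"az z",np.degrees(np.arctan2(O[1,2],O[0,2])))
    return s
E
python3 -c "
from st import *
s=st()
d=np.array([.70,-.19,.42])-s['tcp_pos'];print(d, s['orientation'].T@d)"
```

```text
t 0.52 q [1.116  0.3295 0.43   1.6719 0.     1.3773] tcp [0.2633 0.5384 0.4041] F [ 0.6324  2.1156 -0.2158] gap 1.001
[[-0.0002 -0.966   0.2584]
 [-0.0004  0.2584  0.966 ]
 [-1.      0.0001 -0.0005]]
tilt 0.027987128887711883 az x -116.69506920952989 az z 75.02676872080988
[ 0.4367 -0.7284  0.0159] [-0.0157 -0.6101 -0.5908]
```

{"fn": "apply_moves", "kwargs": {
  "rows": [
    [[0.0854, 0, -0.029, -0.028, 0], [0.0854, 0, -0.029, -0.028, 0], [0.0854, 0, -0.029, -0.028, 0], [0.0854, 0, -0.029, -0.028, 0], [0.0854, 0, -0.029, -0.028, 0]]
  ]
}}

```text
time: 0.93
tcp_pos: [0.3677, 0.3645, 0.4022]
orientation: [[-0.0, -0.966, 0.259], [-0.0, 0.259, 0.966], [-1.0, 0.0, -0.0]]
contact_force: [0.1, 0.7, 0.1]
finger_gap: 1.0
```

{"fn": "apply_moves", "kwargs": {
  "rows": [
    [[0.0854, 0, -0.029, -0.028, 0], [0.0854, 0, -0.029, -0.028, 0], [0.0854, 0, -0.029, -0.028, 0], [0.0854, 0, -0.029, -0.028, 0], [0.0854, 0, -0.029, -0.028, 0]]
  ]
}}

```text
time: 1.35
tcp_pos: [0.4713, 0.1914, 0.4023]
orientation: [[-0.0, -0.966, 0.26], [-0.0, 0.26, 0.966], [-1.0, 0.0, -0.0]]
contact_force: [0.7, 0.3, 0.0]
finger_gap: 1.002
```

{"fn": "apply_moves", "kwargs": {
  "rows": [
    [[0.0854, 0, -0.029, -0.028, 0], [0.0854, 0, -0.029, -0.028, 0], [0.0854, 0, -0.029, -0.028, 0], [0.0854, 0, -0.029, -0.028, 0], [0.0854, 0, -0.029, -0.028, 0]]
  ]
}}

```text
time: 1.77
tcp_pos: [0.575, 0.0184, 0.4022]
orientation: [[-0.0, -0.966, 0.26], [0.0, 0.26, 0.966], [-1.0, 0.0, -0.0]]
contact_force: [0.9, 0.9, 0.8]
finger_gap: 1.002
```

{"fn": "apply_moves", "kwargs": {
  "rows": [
    [[0.0854, 0, -0.029, -0.028, 0], [0.0854, 0, -0.029, -0.028, 0], [0.0854, 0, -0.029, -0.028, 0], [0.0854, 0, -0.029, -0.028, 0], [0.0854, 0, -0.029, -0.028, 0]]
  ]
}}

```text
time: 2.18
tcp_pos: [0.6786, -0.1543, 0.4022]
orientation: [[-0.0, -0.966, 0.26], [0.0, 0.26, 0.966], [-1.0, 0.0, 0.0]]
contact_force: [1.7, 0.5, 0.5]
finger_gap: 1.0
```

```bash
python3 -c "
from st import *
s=st()"
```

```text
t 2.18 q [-0.2236  0.5761  0.805   1.8     0.0001  0.0394] tcp [ 0.6786 -0.1543  0.4022] F [1.6721 0.4878 0.4807] gap 1.0
[[-0.0003 -0.9656  0.26  ]
 [ 0.0002  0.26    0.9656]
 [-1.      0.0003  0.0001]]
tilt 0.017697910125414572 az x 144.5713225237038 az z 74.93072967831182
```

```bash
cat > kin.py <<'E'
import numpy as np
from scipy.optimize import least_squares
D=[(.3142,-.0481,.5994,.2016),(.3295,.43,.5993,.4041),(.5761,.805,.6959,.4022)]
def fk(p,q2,q3,q4):
    r0,z0,L1,L2,ph=p[:5]; d=p[5] if len(p)>5 else 0
    a=q3-q2; th=q4-a # pitch below horizontal
    return r0+L1*np.sin(q2)+L2*np.cos(a+ph), z0+L1*np.cos(q2)+L2*np.sin(a+ph), th
r=least_squares(lambda p:np.concatenate([np.array(fk(p,a,b,0)[:2])-(c,d) for a,b,c,d in D]),[0,0.1,.4,.4,0])
if __name__=="__main__": print(r.x,r.fun,r.cost)
E
python3 kin.py
```

```text
[-0.00069151 -0.20822321  0.52158077  0.44728411  0.16831813] [ 1.06458804e-06  1.12974269e-06 -3.52867014e-06 -6.10174350e-06
  2.46408210e-06  4.97200081e-06] 4.1442472790000524e-11
```

{"fn": "apply_moves", "kwargs": {
  "rows": [
    [[0.0854, -0.03, 0.027, -0.0026, 0], [0.0854, -0.03, 0.027, -0.0026, 0], [0.0854, -0.03, 0.027, -0.0026, 0], [0.0854, -0.03, 0.027, -0.0026, 0], [0.0854, -0.03, 0.027, -0.0026, 0]]
  ]
}}

```text
time: 2.6
tcp_pos: [0.5432, -0.1299, 0.553]
orientation: [[-0.001, -0.966, 0.26], [0.0, 0.26, 0.966], [-1.0, 0.001, -0.0]]
contact_force: [0.4, -0.6, 0.1]
finger_gap: 0.998
```

{"fn": "apply_moves", "kwargs": {
  "rows": [
    [[0.0854, -0.03, 0.027, -0.0026, 0], [0.0854, -0.03, 0.027, -0.0026, 0], [0.0854, -0.03, 0.027, -0.0026, 0], [0.0854, -0.03, 0.027, -0.0026, 0], [0.0854, -0.03, 0.027, -0.0026, 0]]
  ]
}}

```text
time: 3.02
tcp_pos: [0.3941, -0.1033, 0.6362]
orientation: [[0.063, -0.964, 0.26], [-0.016, 0.259, 0.966], [-0.998, -0.065, 0.001]]
contact_force: [0.6, -0.6, 1.1]
finger_gap: 1.0
```

```bash
python3 -c "
from st import *
s=st()"
```

```text
t 3.02 q [-0.2568  0.1365  0.7881  2.157   0.0005  0.006 ] tcp [ 0.3941 -0.1033  0.6362] F [ 0.6305 -0.5721  1.0566] gap 1.0
[[ 0.0634 -0.9636  0.2597]
 [-0.0161  0.2592  0.9657]
 [-0.9979 -0.0654  0.0009]]
tilt 3.7484541284455006 az x -14.254060733387048 az z 74.94512631991185
```

The tilt trick works: joint 4 is at its limit and the tool is leaning outwards. I'll keep going.

{"fn": "apply_moves", "kwargs": {
  "rows": [
    [[0.0854, -0.04, 0.0, 0, 0], [0.0854, -0.04, 0.0, 0, 0], [0.0854, -0.04, 0, 0, 0], [0.0854, -0.04, 0, 0, 0], [0.0854, -0.04, 0, 0, 0]]
  ]
}}

```text
time: 3.43
tcp_pos: [0.3672, -0.0961, 0.6894]
orientation: [[0.198, -0.945, 0.259], [-0.051, 0.254, 0.966], [-0.979, -0.205, 0.002]]
contact_force: [-0.2, 0.8, -0.3]
finger_gap: 0.997
```

```bash
python3 -c "
from st import *
s=st()"
```

```text
t 3.43 q [-0.2566  0.0449  0.8375  2.157   0.0005  0.0062] tcp [ 0.3672 -0.0961  0.6894] F [-0.1797  0.7529 -0.3431] gap 0.997
[[ 0.1984 -0.9451  0.2595]
 [-0.0515  0.2543  0.9657]
 [-0.9788 -0.205   0.0018]]
tilt 11.828718359663394 az x -14.55047983491408 az z 74.95958623449523
```

{"fn": "apply_moves", "kwargs": {
  "rows": [
    [[0.0854, -0.029, 0.029, 0, 0], [0.0854, -0.029, 0.029, 0, 0], [0.0854, -0.029, 0.029, 0, 0], [0.0854, -0.029, 0.029, 0, 0], [0.0854, -0.029, 0.029, 0, 0]]
  ]
}}

```text
time: 3.85
tcp_pos: [0.2149, -0.0553, 0.7028]
orientation: [[0.284, -0.923, 0.259], [-0.073, 0.249, 0.966], [-0.956, -0.293, 0.003]]
contact_force: [0.7, 0.6, 0.9]
finger_gap: 0.998
```

```bash
python3 -c "
from st import *
s=st()"
```

```text
t 3.85 q [-0.2505 -0.2781  0.6056  2.1572 -0.0009  0.0121] tcp [ 0.2149 -0.0553  0.7028] F [0.7121 0.6072 0.9301] gap 0.998
[[ 0.2835 -0.9232  0.2594]
 [-0.0735  0.2487  0.9658]
 [-0.9562 -0.2929  0.0027]]
tilt 17.030082321517146 az x -14.533159623231644 az z 74.96781489559555
```

{"fn": "apply_moves", "kwargs": {
  "rows": [
    [[0.0854, -0.035, -0.02, 0, 0], [0.0854, -0.035, -0.02, 0, 0], [0.0854, -0.035, -0.02, 0, 0], [0.0854, -0.035, -0.02, 0, 0], [0.0854, -0.035, -0.02, 0, 0]]
  ]
}}

```text
time: 4.27
tcp_pos: [0.2827, -0.0738, 0.7659]
orientation: [[0.404, -0.877, 0.259], [-0.105, 0.237, 0.966], [-0.908, -0.418, 0.004]]
contact_force: [0.2, -0.2, -0.4]
finger_gap: 1.0
```

```bash
python3 -c "
from st import *
s=st()"
```

```text
t 4.27 q [-0.2566 -0.1554  0.8619  2.1569  0.0011  0.0064] tcp [ 0.2827 -0.0738  0.7659] F [ 0.1804 -0.2034 -0.4283] gap 1.0
[[ 0.4045 -0.8771  0.2589]
 [-0.105   0.2367  0.9659]
 [-0.9085 -0.4179  0.0036]]
tilt 24.702186757969372 az x -14.553941418105813 az z 74.99257660361175
```

{"fn": "apply_moves", "kwargs": {
  "rows": [
    [[0.0854, -0.033, -0.025, 0, 0], [0.0854, -0.033, -0.025, 0, 0], [0.0854, -0.033, -0.025, 0, 0], [0.0854, -0.033, -0.025, 0, 0], [0.0854, -0.033, -0.025, 0, 0]]
  ]
}}

```text
time: 4.68
tcp_pos: [0.3338, -0.0878, 0.8255]
orientation: [[0.527, -0.81, 0.259], [-0.138, 0.219, 0.966], [-0.839, -0.544, 0.004]]
contact_force: [-0.2, -0.5, 0.4]
finger_gap: 1.001
```

{"fn": "apply_moves", "kwargs": {
  "rows": [
    [[0.0854, -0.033, -0.025, 0, 0], [0.0854, -0.033, -0.025, 0, 0], [0.0854, -0.033, -0.025, 0, 0], [0.0854, -0.033, -0.025, 0, 0], [0.0854, -0.033, -0.025, 0, 0]]
  ]
}}

```text
time: 5.1
tcp_pos: [0.3353, -0.0889, 0.873]
orientation: [[0.625, -0.736, 0.258], [-0.164, 0.2, 0.966], [-0.763, -0.646, 0.005]]
contact_force: [1.0, -0.2, 0.2]
finger_gap: 1.001
```

```bash
python3 -c "
from st import *
s=st()"
```

```text
t 5.1 q [-0.2658 -0.0408  1.2477  2.1566  0.0064 -0.0005] tcp [ 0.3353 -0.0889  0.873 ] F [ 1.0187 -0.199   0.2071] gap 1.001
[[ 0.6253 -0.7364  0.2583]
 [-0.1636  0.1999  0.9661]
 [-0.763  -0.6464  0.0046]]
tilt 40.26874948472379 az x -14.656973140929418 az z 75.0328091716031
```

```bash
cat > go.py <<'E'
from st import *
import sys
s=st(); K=np.array([.550,.052,.1925])
def to(T): 
    d=s['orientation'].T@(T-s['tcp_pos']); print("need tool-shift",d,"norm",np.linalg.norm(d)); return d
X=s['orientation'][:,0]
E
python3 -c "
from go import *
to(K+.019*X-.12*X); to(K+.019*X)"
```

```text
t 5.1 q [-0.2658 -0.0408  1.2477  2.1566  0.0064 -0.0005] tcp [ 0.3353 -0.0889  0.873 ] F [ 1.0187 -0.199   0.2071] gap 1.001
[[ 0.6253 -0.7364  0.2583]
 [-0.1636  0.1999  0.9661]
 [-0.763  -0.6464  0.0046]]
tilt 40.26874948472379 az x -14.656973140929418 az z 75.0328091716031
need tool-shift [0.5295 0.3099 0.1884] norm 0.641801731021347
need tool-shift [0.6495 0.3099 0.1884] norm 0.7438995198025852
```

16 rows of (0.033, 0.0194, 0.0118).

{"fn": "apply_moves", "kwargs": {
  "rows": [
    [[0.0854, 0.033, 0.0194, 0.0118, 0], [0.0854, 0.033, 0.0194, 0.0118, 0], [0.0854, 0.033, 0.0194, 0.0118, 0], [0.0854, 0.033, 0.0194, 0.0118, 0], [0.0854, 0.033, 0.0194, 0.0118, 0]]
  ]
}}

```text
time: 5.52
tcp_pos: [0.3672, -0.0541, 0.7506]
orientation: [[0.63, -0.732, 0.26], [-0.165, 0.201, 0.966], [-0.759, -0.651, 0.006]]
contact_force: [1.0, -0.5, 1.3]
finger_gap: 1.001
```

{"fn": "apply_moves", "kwargs": {
  "rows": [
    [[0.0854, 0.033, 0.0194, 0.0118, 0], [0.0854, 0.033, 0.0194, 0.0118, 0], [0.0854, 0.033, 0.0194, 0.0118, 0], [0.0854, 0.033, 0.0194, 0.0118, 0], [0.0854, 0.033, 0.0194, 0.0118, 0]]
  ]
}}

```text
time: 5.93
tcp_pos: [0.4147, -0.0043, 0.561]
orientation: [[0.628, -0.734, 0.258], [-0.163, 0.2, 0.966], [-0.761, -0.649, 0.006]]
contact_force: [1.5, -0.9, -0.1]
finger_gap: 1.001
```

```bash
python3 -c "
from go import *
to(K+.019*X-.12*X); to(K+.019*X)"
```

```text
t 5.93 q [ 0.2809 -0.554  -0.2236  1.2682 -0.3373  0.4323] tcp [ 0.4147 -0.0043  0.561 ] F [ 1.4673 -0.9204 -0.0735] gap 1.001
[[ 0.6282 -0.7341  0.2579]
 [-0.1633  0.1997  0.9662]
 [-0.7608 -0.649   0.0056]]
tilt 40.468384531453495 az x -14.568073711438178 az z 75.05511413258876
need tool-shift [0.2551 0.1511 0.0872] norm 0.30904673507204455
need tool-shift [0.3751 0.1511 0.0872] norm 0.41369158427886904
```

{"fn": "apply_moves", "kwargs": {
  "rows": [
    [[0.0854, 0.033, 0.0194, 0.0114, 0], [0.0854, 0.033, 0.0194, 0.0114, 0], [0.0854, 0.033, 0.0194, 0.0114, 0], [0.0854, 0.033, 0.0194, 0.0114, 0], [0.0854, 0.033, 0.0194, 0.0114, 0]]
  ]
}}

```text
time: 6.35
tcp_pos: [0.4619, 0.0431, 0.3729]
orientation: [[0.628, -0.734, 0.258], [-0.163, 0.2, 0.966], [-0.761, -0.649, 0.006]]
contact_force: [0.3, -0.1, 0.4]
finger_gap: 0.999
```

```bash
python3 -c "
from go import *
to(K+.019*X-.12*X); to(K+.019*X)"
```

```text
t 6.35 q [ 0.407  -0.5303 -0.6482  0.8606 -0.4097  0.5435] tcp [0.4619 0.0431 0.3729] F [ 0.2935 -0.1084  0.3675] gap 0.999
[[ 0.6279 -0.7343  0.258 ]
 [-0.1631  0.2     0.9661]
 [-0.761  -0.6487  0.0058]]
tilt 40.44752125685852 az x -14.562967788705253 az z 75.04660028165576
need tool-shift [0.0902 0.0541 0.0303] norm 0.10944403291251749
need tool-shift [0.2102 0.0541 0.0303] norm 0.21913545012283328
```

Next I go to the pregrasp pose and look, with the fingers narrowed to about 60 mm.

{"fn": "apply_moves", "kwargs": {
  "rows": [
    [[0.07, 0.03, 0.018, 0.01, 0], [0.06, 0.03, 0.018, 0.01, 0], [0.06, 0.03, 0.018, 0.01, 0], [0.06, 0, 0, 0, 0], [0.06, 0, 0, 0, 0]]
  ]
}}

```text
time: 6.77
tcp_pos: [0.4853, 0.0671, 0.269]
orientation: [[0.624, -0.737, 0.258], [-0.165, 0.198, 0.966], [-0.764, -0.646, 0.002]]
contact_force: [0.1, 0.0, 1.3]
finger_gap: 0.706
```

```bash
cat > look.py <<'E'
import sys,cv2
from plant import eyes
def look(tag,side=None,top=None,k=4):
    for n,b in(("side",side),("top",top)):
        if b is None: continue
        c=eyes.read_camera(n)["color"][:,:,::-1]; cv2.imwrite(f"pics/{n}_{tag}.png",c)
        x,y,w,h=b; cv2.imwrite(f"pics/{n}_{tag}c.png",cv2.resize(c[y:y+h,x:x+w],None,fx=k,fy=k,interpolation=cv2.INTER_CUBIC))
E
python3 -c "
from go import *
to(K+.019*X)
from look import look
look('pre',(260,140,180,140),(230,180,180,140))"
```

```text
t 6.77 q [ 0.4519 -0.4298 -0.8306  0.6001 -0.4348  0.5844] tcp [0.4853 0.0671 0.269 ] F [0.1102 0.0489 1.3157] gap 0.706
[[ 0.6242 -0.7374  0.2581]
 [-0.1653  0.1982  0.9661]
 [-0.7636 -0.6457  0.0019]]
tilt 40.217143380582115 az x -14.829975176245327 az z 75.04306785012915
need tool-shift [ 0.1203 -0.0014  0.002 ] norm 0.12031877916908859
```

View pics/side_prec.png

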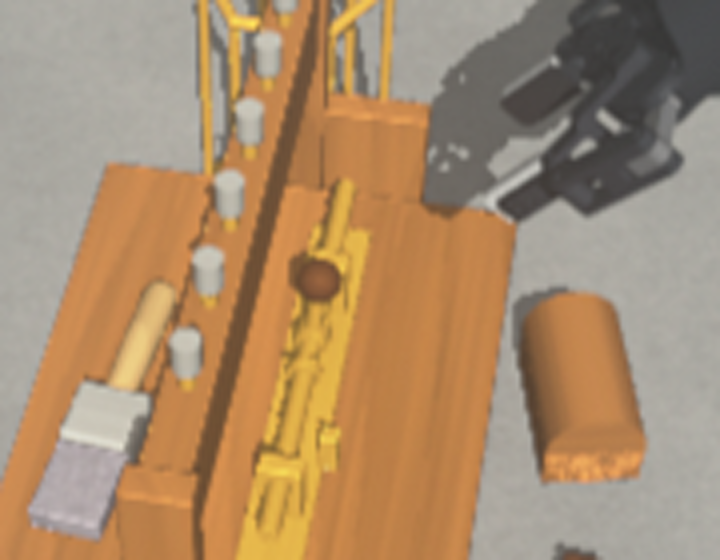

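View pics/top_prec.png

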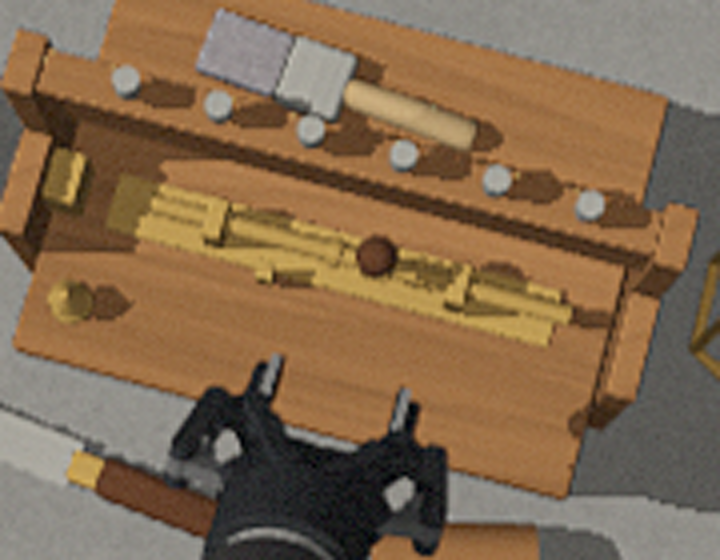

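The midpoint of the fingertips lies at crop (340,375) in the top view and their axis points at the knob at (376,257). The side view agrees, so the way in is clear. I advance 60 mm and check again.

{"fn": "apply_moves", "kwargs": {
  "rows": [
    [[0.06, 0.03, 0, 0.001, 0], [0.06, 0.03, 0, 0.001, 0], [0.06, 0.02, 0, 0, 0], [0.06, 0, 0, 0, 0]]
  ]
}}

```text
time: 7.2
tcp_pos: [0.5385, 0.0554, 0.2098]
orientation: [[0.627, -0.734, 0.261], [-0.165, 0.201, 0.965], [-0.761, -0.648, 0.005]]
contact_force: [-1.6, -0.2, 0.1]
finger_gap: 0.701
```

```bash
python3 -c "
from go import *
to(K+.019*X)
from look import look
look('p2',(260,140,180,140),(230,180,180,140))
from h import proj
for n,o in (('side',(260,140)),('top',(230,180))):
  print(n,(proj(n,[s['tcp_pos'],s['tcp_pos']-.019*X,K])-o)*4)
"
```

```text
t 7.2 q [ 0.3517 -0.2857 -0.898   0.3492 -0.3802  0.4962] tcp [0.5385 0.0554 0.2098] F [-1.6144 -0.2319  0.0967] gap 0.701
[[ 0.6268 -0.7343  0.2606]
 [-0.1654  0.2015  0.9654]
 [-0.7614 -0.6482  0.0049]]
tilt 40.408694174109954 az x -14.77946190435475 az z 74.89403403113168
need tool-shift [ 0.04    0.0021 -0.0003] norm 0.040023173825441176
side [[339.59   259.1018]
 [364.234  242.6937]
 [316.1204 278.4328]]
top [[369.2858 271.7872]
 [363.8216 289.071 ]
 [374.9533 256.4092]]
```

View pics/side_p2c.png

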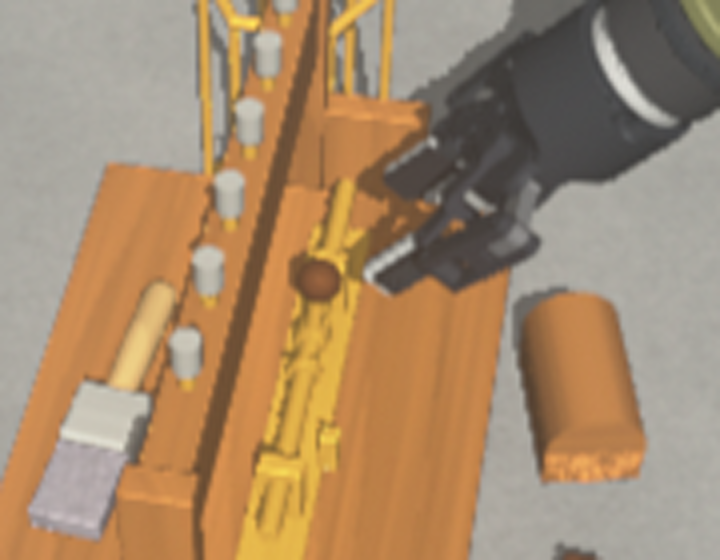

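View pics/top_p2c.png

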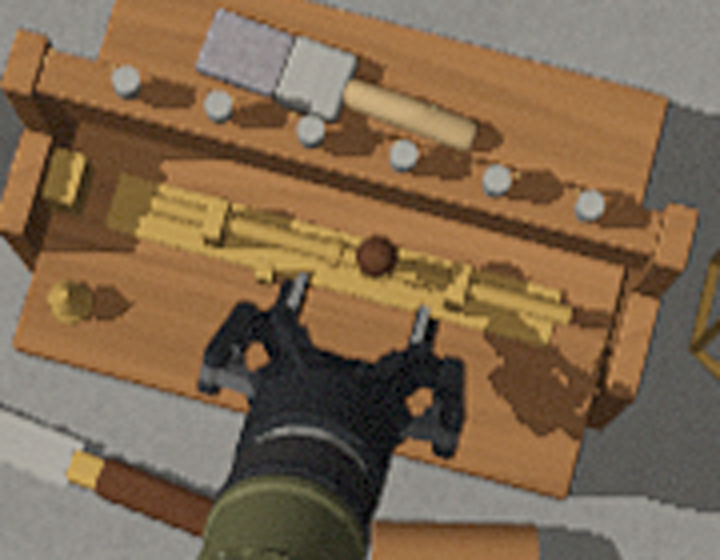

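The fingers straddle the knob, but at this opening the tips look set back by more than expected. I'll advance to the computed pose, narrow the fingers and recheck.

{"fn": "apply_moves", "kwargs": {
  "rows": [
    [[0.055, 0.015, 0.001, 0, 0], [0.05, 0.015, 0.001, 0, 0], [0.045, 0.008, 0, 0, 0], [0.04, 0, 0, 0, 0], [0.04, 0, 0, 0, 0]]
  ]
}}

```text
time: 7.72
tcp_pos: [0.5597, 0.0507, 0.1806]
orientation: [[0.627, -0.734, 0.259], [-0.164, 0.2, 0.966], [-0.761, -0.648, 0.005]]
contact_force: [-0.1, 0.3, 0.7]
finger_gap: 0.474
```

```bash
python3 -c "
from go import *
to(K+.019*X)
from look import look
look('p3',(290,160,100,75),(260,200,100,75),8)
from h import proj
for n,o in (('side',(290,160)),('top',(260,200))):
  print(n,(proj(n,[s['tcp_pos'],s['tcp_pos']-.019*X,K])-o)*8)
"
```

```text
t 7.72 q [ 0.3172 -0.2102 -0.9235  0.2362 -0.3592  0.4644] tcp [0.5597 0.0507 0.1806] F [-0.0648  0.2954  0.742 ] gap 0.474
[[ 0.6274 -0.7344  0.2588]
 [-0.164   0.2002  0.9659]
 [-0.7612 -0.6485  0.0052]]
tilt 40.42706040135198 az x -14.650324051377574 az z 75.00300277979152
need tool-shift [ 0.0037 -0.0003 -0.0011] norm 0.003863371180648828
side [[354.5141 425.838 ]
 [401.6313 394.5621]
 [392.2407 396.8656]]
top [[514.1046 326.0598]
 [503.7104 359.1705]
 [509.9067 352.8183]]
```

View pics/side_p3c.png

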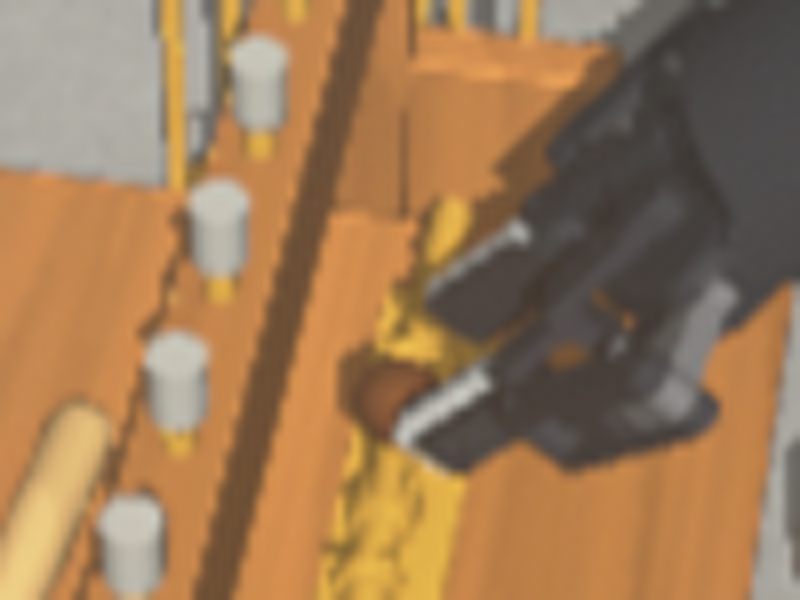

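View pics/top_p3c.png

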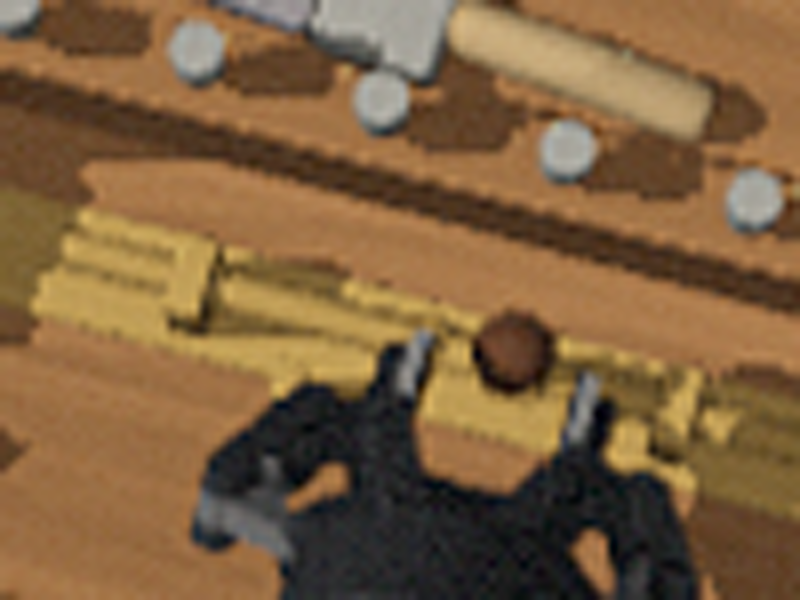

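```bash
python3 -c "
from go import *
from h import tri
for a,b in (((425,336),(398,430)),((590,378),(430,297)),((513,350),(392,398))):
  P,e=tri((a[0]/8+260-.44,a[1]/8+200-.44),(b[0]/8+290-.44,b[1]/8+160-.44)); print(P,e,s['orientation'].T@(P-s['tcp_pos']))
"
```

```text
t 7.82 q [ 0.3175 -0.2105 -0.9237  0.2357 -0.3591  0.4643] tcp [0.5597 0.0509 0.1808] F [-0.4916 -1.1471 -0.1148] gap 0.471
[[ 0.6278 -0.7342  0.2584]
 [-0.1636  0.2     0.966 ]
 [-0.761  -0.6488  0.0055]]
tilt 40.45121401568246 az x -14.605878497140736 az z 75.02722072757311
[0.5526 0.0769 0.2088] [-0.0569  0.1861 -0.1725 -0.0471] [-0.0301 -0.0077  0.0234]
[0.5401 0.0313 0.2094] [-0.1351  0.4435 -0.423  -0.1156] [-0.0309 -0.0081 -0.0238]
[0.5513 0.0522 0.1939] [-0.0382  0.1259 -0.1184 -0.0324] [-0.0155 -0.002  -0.0008]
```

Triangulating the fingertips puts them about 30 mm behind the reported TCP and the knob about 15 mm ahead of the tips. So the knob is not yet between the pads. I advance another 15 mm carefully and measure again.

{"fn": "apply_moves", "kwargs": {
  "rows": [
    [[0.04, 0.005, 0, 0, 0], [0.04, 0.005, 0, 0, 0], [0.036, 0.005, 0, 0, 0], [0.036, 0, 0, 0, 0]]
  ]
}}

```text
time: 8.15
tcp_pos: [0.5687, 0.0478, 0.1669]
orientation: [[0.626, -0.736, 0.259], [-0.165, 0.2, 0.966], [-0.762, -0.647, 0.004]]
contact_force: [0.1, 0.5, -0.6]
finger_gap: 0.422
```

```bash
python3 -c "
from go import *
to(K+.019*X)
from look import look
look('p4',(290,160,100,75),(260,200,100,75),8)
"
```

```text
t 8.15 q [ 0.3017 -0.1731 -0.9319  0.1882 -0.3502  0.4511] tcp [0.5687 0.0478 0.1669] F [ 0.0648  0.4654 -0.5526] gap 0.422
[[ 0.6258 -0.7358  0.2588]
 [-0.1645  0.1999  0.9659]
 [-0.7624 -0.6471  0.004 ]]
tilt 40.323232853550685 az x -14.727282467617343 az z 74.99964243340746
need tool-shift [-0.0129 -0.0019 -0.0007] norm 0.013079608213374345
```

View pics/side_p4c.png

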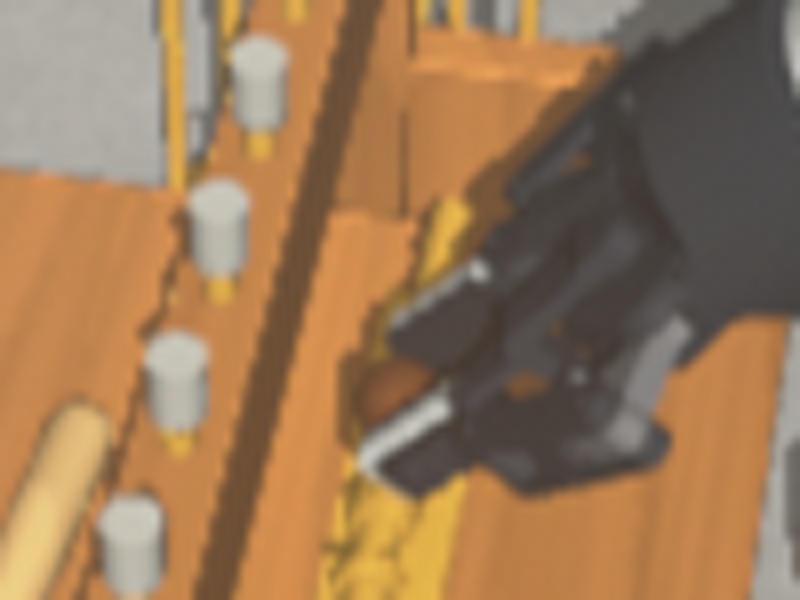

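View pics/top_p4c.png

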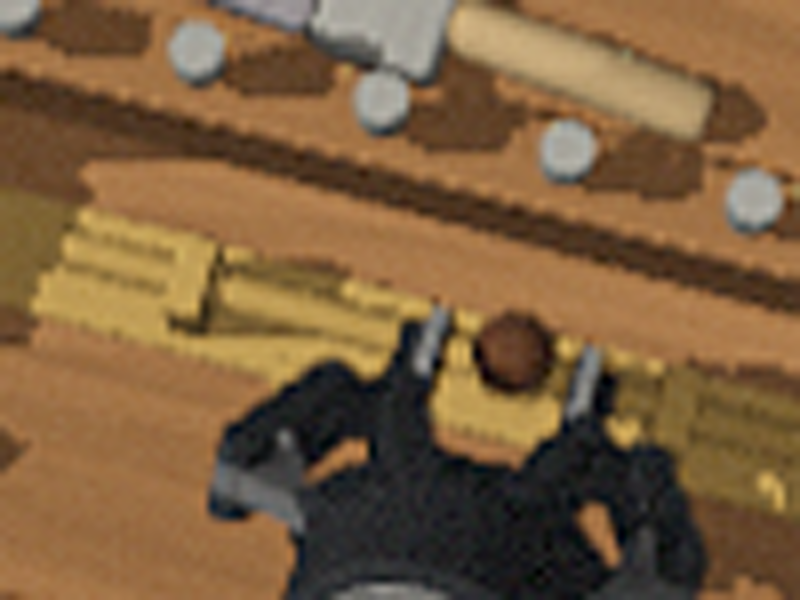

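{"fn": "apply_moves", "kwargs": {
  "rows": [
    [[0.036, 0.005, 0, 0, 0], [0.036, 0.004, 0, 0, 0], [0.032, 0, 0, 0, 0], [0.032, 0, 0, 0, 0]]
  ]
}}

```text
time: 8.58
tcp_pos: [0.5743, 0.0464, 0.1605]
orientation: [[0.626, -0.736, 0.259], [-0.164, 0.2, 0.966], [-0.762, -0.647, 0.004]]
contact_force: [0.8, -0.8, 0.2]
finger_gap: 0.371
```

```bash
python3 -c "
from go import *
to(K+.019*X)
from look import look
look('p5',(290,160,100,75),(260,200,100,75),8)
"
```

```text
t 8.58 q [ 0.2936 -0.1533 -0.9346  0.163  -0.3454  0.444 ] tcp [0.5743 0.0464 0.1605] F [ 0.844  -0.8246  0.1618] gap 0.371
[[ 0.626  -0.7356  0.2588]
 [-0.1644  0.1999  0.9659]
 [-0.7623 -0.6472  0.0042]]
tilt 40.33341058176395 az x -14.716942709082494 az z 75.00205419080275
need tool-shift [-0.0215 -0.0017 -0.0007] norm 0.021567554719971953
```

View pics/side_p5c.png

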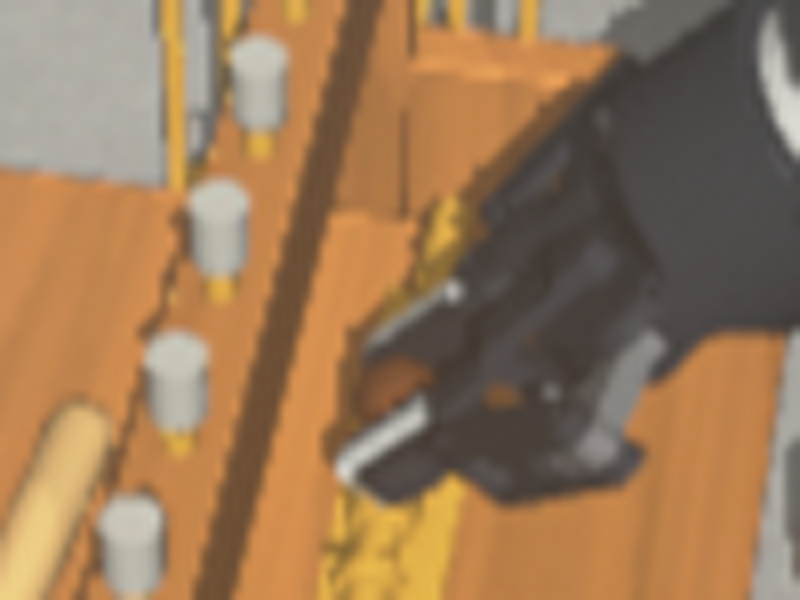

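View pics/top_p5c.png

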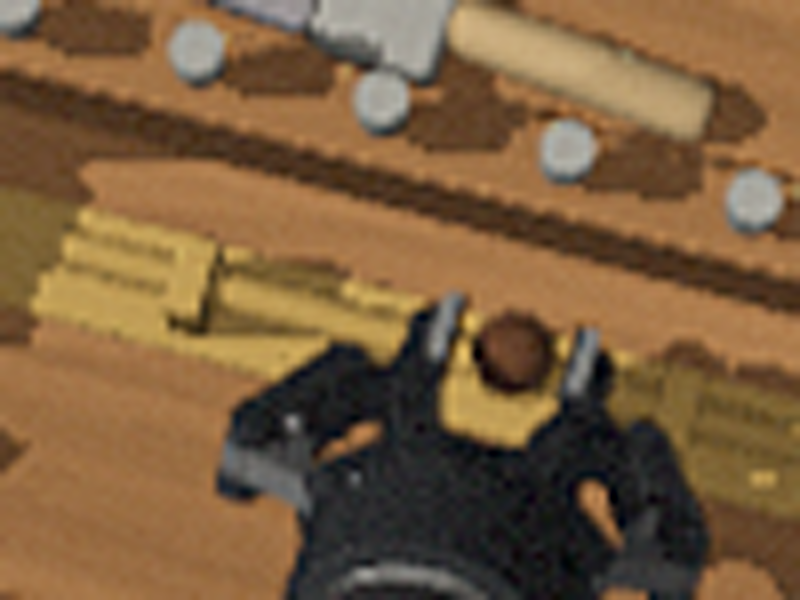

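```bash
python3 -c "
from go import *
from h import tri
for a,b in (((455,298),(338,465)),((590,333),(368,350)),((513,350),(392,398))):
  P,e=tri((a[0]/8+260-.44,a[1]/8+200-.44),(b[0]/8+290-.44,b[1]/8+160-.44)); print(P,e,s['orientation'].T@(P-s['tcp_pos']))
"
```

```text
t 8.68 q [ 0.2937 -0.1539 -0.9344  0.1633 -0.3454  0.444 ] tcp [0.5744 0.0465 0.1609] F [-0.2234  0.473  -0.7522] gap 0.373
[[ 0.6264 -0.7353  0.2587]
 [-0.1643  0.1999  0.966 ]
 [-0.762  -0.6476  0.0044]]
tilt 40.36049705853889 az x -14.692568600841254 az z 75.00833265269469
[0.5671 0.0685 0.1875] [-0.0606  0.2039 -0.1892 -0.0517] [-0.0284 -0.0074  0.0195]
[0.5561 0.0307 0.19  ] [-0.1278  0.4308 -0.4093 -0.1118] [-0.031  -0.0086 -0.0198]
[0.5513 0.0522 0.1939] [-0.0382  0.1259 -0.1184 -0.0324] [-0.0405 -0.0032 -0.0003]
```

The knob is now about 11 mm inside the visible tips and centred to within 1 mm. I close on it.

{"fn": "apply_moves", "kwargs": {
  "rows": [
    [[0.02, 0, 0, 0, 0], [0.015, 0, 0, 0, 0], [0.015, 0, 0, 0, 0], [0.015, 0, 0, 0, 0]]
  ],
  "grip_force": 30
}}

```text
time: 9.02
tcp_pos: [0.5745, 0.0464, 0.1613]
orientation: [[0.627, -0.735, 0.259], [-0.164, 0.2, 0.966], [-0.762, -0.648, 0.004]]
contact_force: [-1.3, -1.4, 1.7]
finger_gap: 0.255
```

```bash
python3 -c "
from go import *
from look import look
look('p6',(290,160,100,75),None,8)
v=np.array([.262,.965,0]); print('slide dir in tool',s['orientation'].T@v)
"
```

```text
t 9.02 q [ 0.2938 -0.1544 -0.9344  0.1632 -0.3458  0.444 ] tcp [0.5745 0.0464 0.1613] F [-1.2846 -1.4349  1.6941] gap 0.255
[[ 0.6269 -0.7348  0.2589]
 [-0.1645  0.1999  0.9659]
 [-0.7615 -0.6481  0.0045]]
tilt 40.39982051965959 az x -14.702238820163254 az z 74.9970053781861
slide dir in tool [0.0055 0.0004 0.9999]
```

View pics/side_p6c.png

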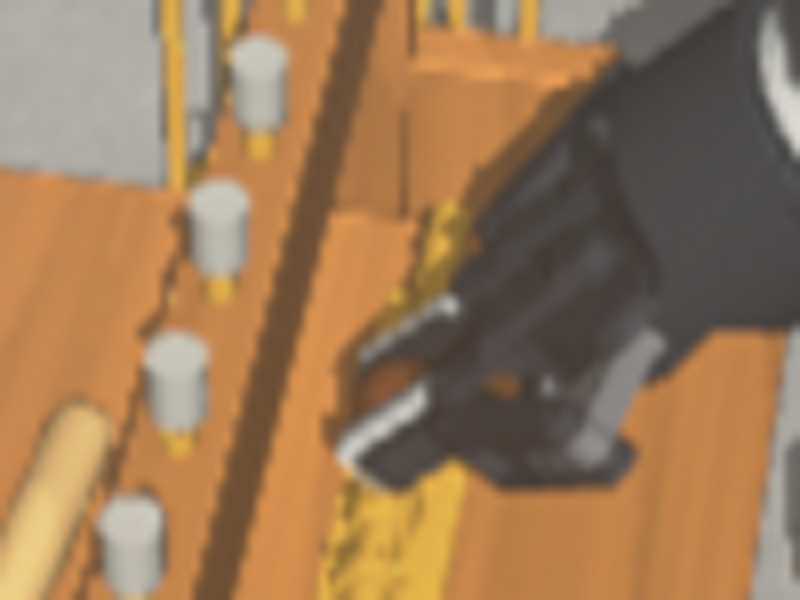

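The fingers stopped at 21.8 mm, on the ball. I slide along tool +z, which is chest +y.

{"fn": "apply_moves", "kwargs": {
  "rows": [
    [[0.015, 0, 0, 0.008, 0], [0.015, 0, 0, 0.01, 0], [0.015, 0, 0, 0.01, 0], [0.015, 0, 0, 0.01, 0], [0.015, 0, 0, 0.006, 0]]
  ]
}}

```text
time: 9.48
tcp_pos: [0.5864, 0.0908, 0.1613]
orientation: [[0.627, -0.735, 0.258], [-0.163, 0.199, 0.966], [-0.762, -0.648, 0.005]]
contact_force: [0.7, -2.7, 1.4]
finger_gap: 0.256
```

```bash
python3 -c "
from go import *
from look import look
look('p7',(290,160,100,75),(260,200,100,75),8)
v=np.array([.262,.965,0]); print('slid',v@(s['tcp_pos']-[.5745,.0464,.1613]))
"
```

```text
t 9.48 q [ 0.3928 -0.0956 -0.8792  0.1914 -0.4015  0.5302] tcp [0.5864 0.0908 0.1613] F [ 0.6996 -2.6939  1.3955] gap 0.256
[[ 0.6268 -0.7354  0.2575]
 [-0.1633  0.1992  0.9663]
 [-0.7618 -0.6477  0.0047]]
tilt 40.373003313242116 az x -14.605956574702688 az z 75.07589454703174
slid 0.045907006682373616
```

View pics/side_p7c.png

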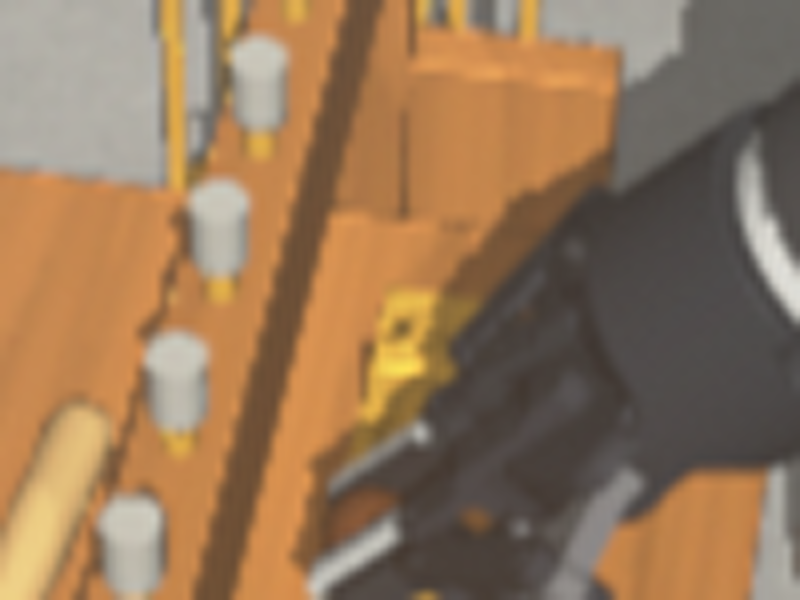

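View pics/top_p7c.png

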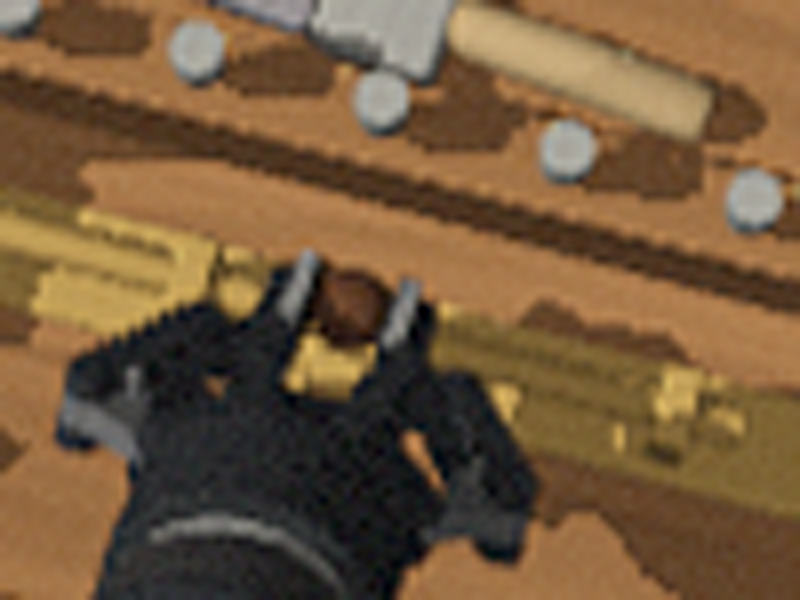

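The bolt follows with a 2.7 N drag and the rod is moving into the keeper. About 16 mm remain, so I creep to the stop.

{"fn": "apply_moves", "kwargs": {
  "rows": [
    [[0.015, 0, 0, 0.005, 0], [0.015, 0, 0, 0.004, 0], [0.015, 0, 0, 0.003, 0], [0.015, 0, 0, 0.001, 0]]
  ]
}}

```text
time: 9.92
tcp_pos: [0.5892, 0.1018, 0.1613]
orientation: [[0.627, -0.735, 0.259], [-0.164, 0.2, 0.966], [-0.762, -0.648, 0.004]]
contact_force: [-0.9, -3.1, 0.6]
finger_gap: 0.256
```

{"fn": "apply_moves", "kwargs": {
  "rows": [
    [[0.015, 0, 0, 0.002, 0], [0.015, 0, 0, 0.001, 0]]
  ]
}}

```text
time: 10.08
tcp_pos: [0.5899, 0.1045, 0.1612]
orientation: [[0.627, -0.735, 0.259], [-0.164, 0.2, 0.966], [-0.762, -0.648, 0.004]]
contact_force: [-1.0, -3.2, 0.6]
finger_gap: 0.255
```

{"fn": "apply_moves", "kwargs": {
  "rows": [
    [[0.015, 0, 0, 0.001, 0], [0.015, 0, 0, 0.001, 0]]
  ]
}}

```text
time: 10.25
tcp_pos: [0.5903, 0.1059, 0.1612]
orientation: [[0.626, -0.735, 0.259], [-0.165, 0.2, 0.966], [-0.762, -0.648, 0.004]]
contact_force: [-1.1, -6.0, 2.1]
finger_gap: 0.252
```

{"fn": "apply_moves", "kwargs": {
  "rows": [
    [[0.015, 0, 0, 0.001, 0], [0.015, 0, 0, 0.001, 0]]
  ]
}}

```text
time: 10.42
tcp_pos: [0.5904, 0.106, 0.1612]
orientation: [[0.626, -0.735, 0.262], [-0.169, 0.2, 0.965], [-0.761, -0.648, 0.001]]
contact_force: [-4.8, -10.9, 4.9]
finger_gap: 0.259
```

{"fn": "apply_moves", "kwargs": {
  "rows": [
    [[0.015, 0, 0, 0.001, 0], [0.015, 0, 0, 0.001, 0]]
  ]
}}

```text
time: 10.58
tcp_pos: [0.5906, 0.106, 0.1612]
orientation: [[0.626, -0.734, 0.264], [-0.173, 0.2, 0.964], [-0.761, -0.649, -0.002]]
contact_force: [-5.5, -16.1, 6.9]
finger_gap: 0.257
```

The end stop is reached: the force is rising to 16 N with no further travel. Total slide was about 61.7 mm, so the bolt is at about 79.5–80 mm. Now I work out the fold arc.

```bash
python3 -c "
from go import *
O=s['orientation'];cx=np.array([.965,-.262,0]);ez=np.array([0,0,1.])
f=lambda p:O.T@(-.044*np.sin(p)*cx-.044*(1-np.cos(p))*ez)
ph=np.linspace(0,1.4,11)
for a,b in zip(ph,ph[1:]): print(round(b,2),f(b)-f(a))
"
```

```text
t 10.58 q [ 0.4317 -0.0685 -0.8529  0.2089 -0.4326  0.568 ] tcp [0.5906 0.106  0.1612] F [ -5.5268 -16.0978   6.9234] gap 0.257
[[ 0.6256 -0.734   0.2644]
 [-0.1734  0.1996  0.9644]
 [-0.7606 -0.6492 -0.0024]]
tilt 40.48008742449336 az x -15.493889522312996 az z 74.66778699378281
0.14 [-0.0037  0.0049 -0.    ]
0.28 [-0.0029  0.0054 -0.    ]
0.42 [-0.0021  0.0058 -0.    ]
0.56 [-0.0013  0.006  -0.    ]
0.7 [-0.0005  0.0061 -0.    ]
0.84 [ 0.0004  0.0061 -0.    ]
0.98 [0.0012 0.006  0.    ]
1.12 [0.0021 0.0058 0.    ]
1.26 [0.0029 0.0054 0.    ]
1.4 [0.0036 0.005  0.    ]
```

{"fn": "apply_moves", "kwargs": {
  "rows": [
    [[0.015, 0, 0, -0.002, 0], [0.015, -0.0037, 0.0049, 0, 0], [0.015, -0.0029, 0.0054, 0, 0], [0.015, -0.0021, 0.0058, 0, 0], [0.015, 0, 0, 0, 0]]
  ]
}}

```text
time: 11.0
tcp_pos: [0.5719, 0.1109, 0.1563]
orientation: [[0.625, -0.736, 0.261], [-0.168, 0.199, 0.965], [-0.762, -0.647, 0.001]]
contact_force: [-2.6, -9.1, 1.0]
finger_gap: 0.257
```

```bash
python3 -c "
from go import *
from look import look
look('f1',(290,180,100,75),(240,200,100,75),8)
"
```

```text
t 11.0 q [ 0.4586 -0.0921 -0.8836  0.2122 -0.4417  0.592 ] tcp [0.5719 0.1109 0.1563] F [-2.601  -9.1047  1.0275] gap 0.257
[[ 0.6248 -0.736   0.2608]
 [-0.1683  0.1992  0.9654]
 [-0.7625 -0.647   0.0006]]
tilt 40.318544263344464 az x -15.078204579316692 az z 74.88083131275893
```

View pics/side_f1c.png

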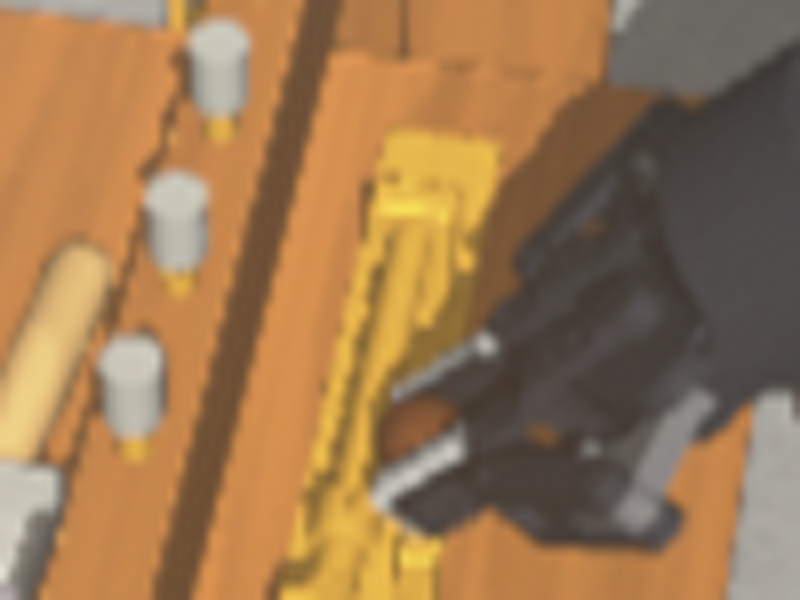

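View pics/top_f1c.png

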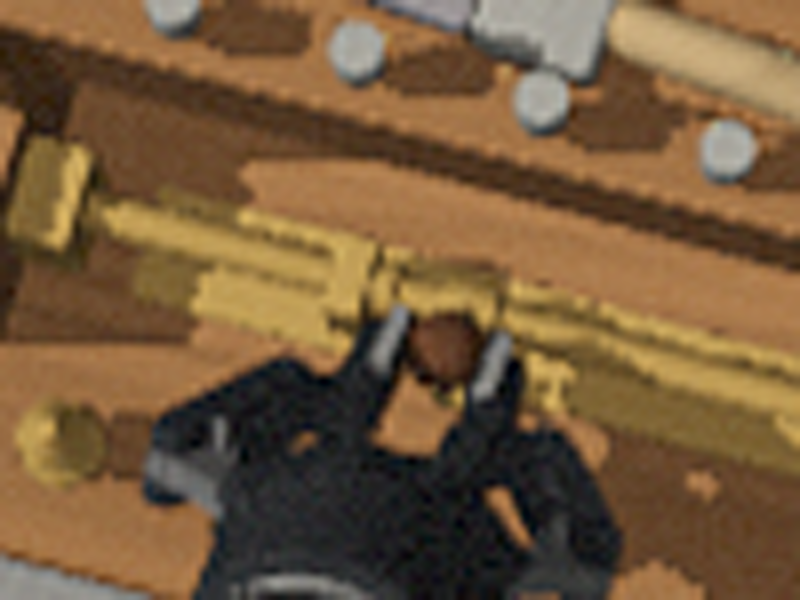

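The knob folds with the grip, and the bolt end is in the keeper (top crop (105,215)). The finial keeps about 13 mm or more of clearance. I continue the arc.

{"fn": "apply_moves", "kwargs": {
  "rows": [
    [[0.015, -0.0013, 0.006, 0, 0], [0.015, -0.0005, 0.0061, 0, 0], [0.015, 0.0004, 0.0061, 0, 0], [0.015, 0, 0, 0, 0]]
  ]
}}

```text
time: 11.43
tcp_pos: [0.5578, 0.1147, 0.1453]
orientation: [[0.625, -0.736, 0.261], [-0.168, 0.199, 0.965], [-0.762, -0.647, 0.001]]
contact_force: [-2.5, -7.1, 0.5]
finger_gap: 0.258
```

{"fn": "apply_moves", "kwargs": {
  "rows": [
    [[0.015, 0.0012, 0.006, 0, 0], [0.015, 0.0021, 0.0058, 0, 0], [0.015, 0, 0, 0, 0]]
  ]
}}

```text
time: 11.68
tcp_pos: [0.5509, 0.1166, 0.1348]
orientation: [[0.624, -0.737, 0.26], [-0.168, 0.199, 0.965], [-0.763, -0.646, 0.0]]
contact_force: [0.0, -7.8, -2.0]
finger_gap: 0.241
```

```bash
python3 -c "
from go import *
from look import look
look('f2',(290,180,100,75),(240,200,100,75),8)
"
```

```text
t 11.68 q [ 0.4969 -0.0896 -0.938   0.1716 -0.4616  0.6279] tcp [0.5509 0.1166 0.1348] F [ 0.0295 -7.8281 -2.0365] gap 0.241
[[ 0.6242 -0.7366  0.2604]
 [-0.1681  0.1989  0.9655]
 [-0.7629 -0.6465  0.0003]]
tilt 40.27662667654675 az x -15.07063418051327 az z 74.90588066811875
```

View pics/side_f2c.png

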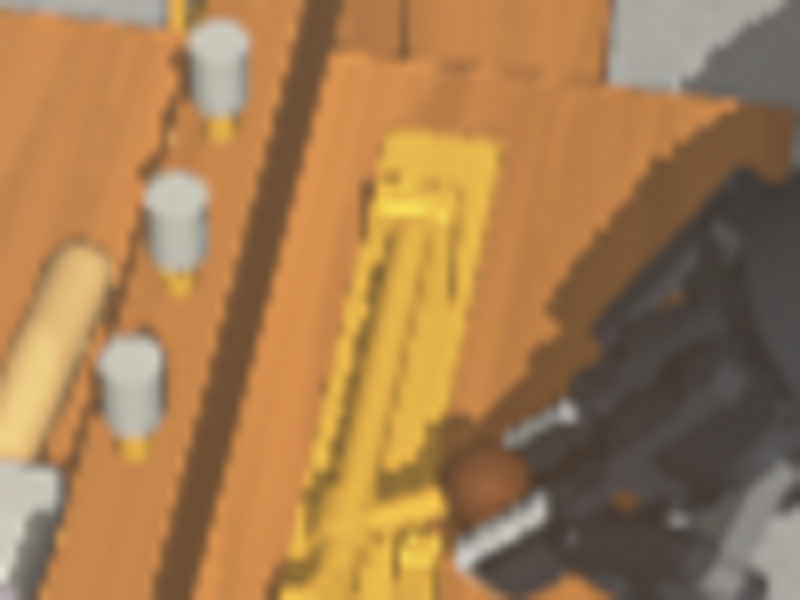

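View pics/top_f2c.png

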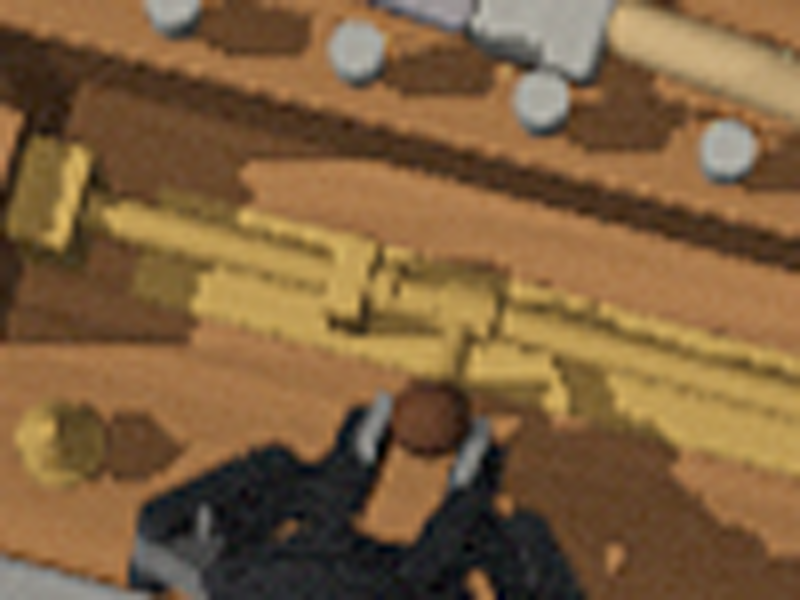

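```bash
cat > ang.py <<'E'
from st import *
from h import tri
P0=np.array([.5505,.052,.193])
def ang(a,oa,b,ob,k=8):
    P,e=tri((a[0]/k+oa[0]-.44,a[1]/k+oa[1]-.44),(b[0]/k+ob[0]-.44,b[1]/k+ob[1]-.44))
    cx=np.array([.965,-.262,0]);cy=np.array([.262,.965,0]);d=P-P0
    x,y,z=d@cx,d@cy,d[2]
    print("knob",P,e,"chest d",x,y,z,"fold by atan2",np.arctan2(-x,z+.044)); return P
E
python3 -c "
from ang import *
P=ang((432,417),(240,200),(487,480),(290,180))
s=st(); print(s['orientation'].T@(P-s['tcp_pos']))"
```

```text
knob [0.5342 0.1206 0.1758] [-0.1642  0.4965 -0.453  -0.124 ] chest d -0.033723387295400385 0.061952881224786836 -0.017159299212035822 fold by atan2 0.8985557268237142
t 11.78 q [ 0.4967 -0.0896 -0.9373  0.1723 -0.4614  0.6277] tcp [0.5511 0.1165 0.135 ] F [-0.9944 -7.2087 -0.8396] gap 0.242
[[ 0.6241 -0.7367  0.2604]
 [-0.1681  0.1989  0.9655]
 [-0.763  -0.6464  0.0003]]
tilt 40.26802159580014 az x -15.077873263520726 az z 74.90410271304405
[-0.0424 -0.0132 -0.0004]
```

The fold is at about 0.9 rad and the knob has slipped to the pad edge, with the bolt still at +62 mm (its stop). I release, back off, shut the fingers and push down on the knob from above.

{"fn": "apply_moves", "kwargs": {
  "rows": [
    [[0.036, 0, 0, -0.001, 0], [0.036, 0, 0, 0, 0], [0.036, -0.01, 0, 0, 0], [0.036, -0.02, 0, 0, 0], [0.036, -0.02, 0, 0, 0]]
  ]
}}

```text
time: 12.2
tcp_pos: [0.5206, 0.1264, 0.1746]
orientation: [[0.626, -0.736, 0.258], [-0.163, 0.2, 0.966], [-0.763, -0.647, 0.005]]
contact_force: [-1.2, 0.1, -0.4]
finger_gap: 0.419
```

{"fn": "apply_moves", "kwargs": {
  "rows": [
    [[0.0, -0.02, -0.01, 0, 0], [0.0, 0, -0.01, 0, 0], [0.0, 0, 0, 0, 0], [0.0, 0, 0, 0, 0], [0.0, 0, 0, 0, 0]]
  ]
}}

```text
time: 12.62
tcp_pos: [0.5231, 0.125, 0.2017]
orientation: [[0.625, -0.736, 0.259], [-0.164, 0.2, 0.966], [-0.763, -0.647, 0.004]]
contact_force: [0.9, -0.3, -0.5]
finger_gap: 0.002
```

```bash
python3 -c "
from st import *
s=st()
from look import look
look('f3',(290,180,100,75),(240,200,100,75),8)
"
```

```text
t 12.62 q [ 0.5533 -0.2246 -0.8617  0.4049 -0.4876  0.6819] tcp [0.5231 0.125  0.2017] F [ 0.9056 -0.3478 -0.5016] gap 0.002
[[ 0.6255 -0.7361  0.2587]
 [-0.1644  0.1999  0.9659]
 [-0.7627 -0.6467  0.004 ]]
tilt 40.294597878238086 az x -14.725608878552219 az z 75.00433362071074
```

View pics/side_f3c.png

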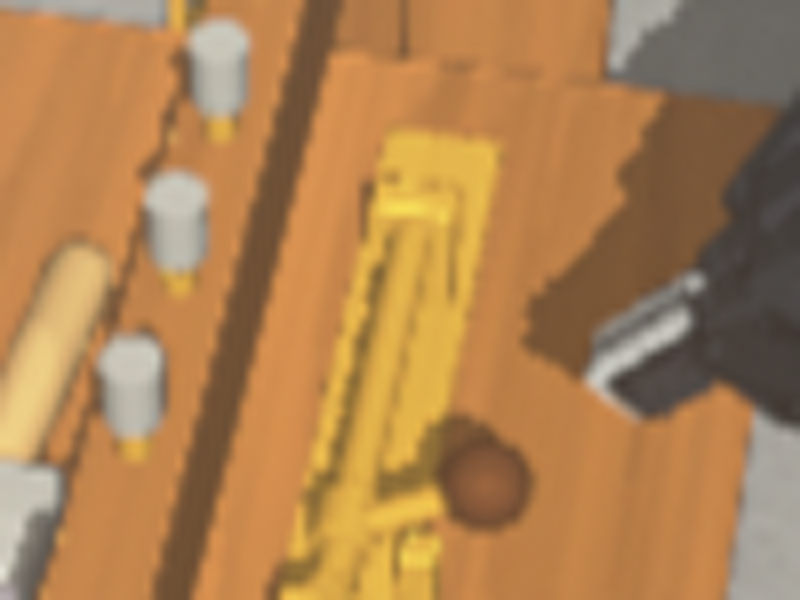

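View pics/top_f3c.png

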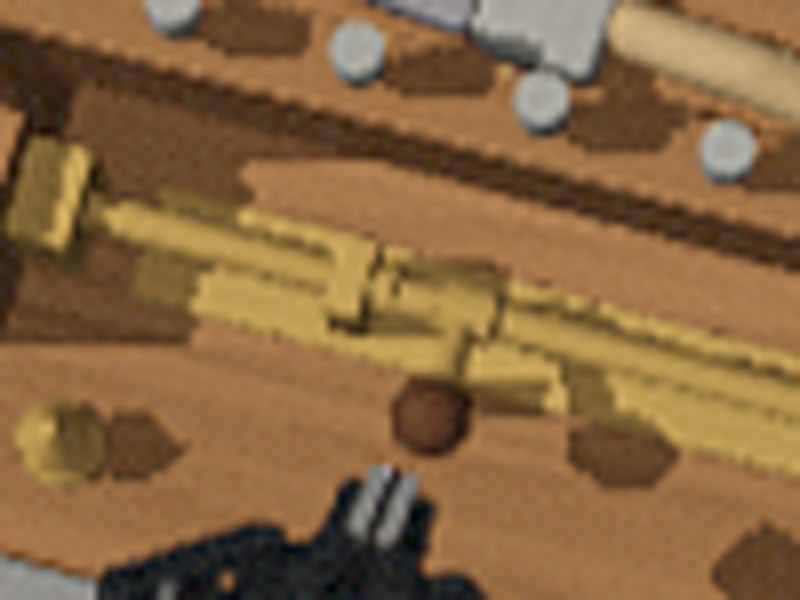

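```bash
python3 -c "
from ang import *
s=st();O=s['orientation']
P=ang((432,415),(240,200),(487,481),(290,180))
Q=ang((397,470),(240,200),(592,367),(290,180))
print('knob in tool',O.T@(P-s['tcp_pos']),'tip corner',O.T@(Q-s['tcp_pos']))
print('world down in tool',O.T@[0,0,-1])
"
```

```text
t 12.72 q [ 0.5533 -0.2244 -0.8621  0.4053 -0.4879  0.682 ] tcp [0.5227 0.1247 0.2012] F [ 0.1563  0.3803 -0.2144] gap 0.004
[[ 0.6249 -0.7365  0.2589]
 [-0.1651  0.1995  0.9659]
 [-0.7631 -0.6463  0.0031]]
tilt 40.26378853256873 az x -14.797616511496583 az z 74.99476875241264
knob [0.5345 0.1207 0.1757] [-0.2105  0.6369 -0.581  -0.1591] chest d -0.03349144919980288 0.06213148385391769 -0.01728444220405917 fold by atan2 0.8974698213613911
knob [0.5114 0.1283 0.2267] [-0.2286  0.6658 -0.607  -0.1664] chest d -0.05774265957321139 0.06335084003082915 0.03366161813891383 fold by atan2 0.6393384494822976
knob in tool [ 0.0274  0.0071 -0.0008] tip corner [-0.0271 -0.0073  0.0006]
world down in tool [ 0.7631  0.6463 -0.0031]
```

Seen by the cameras, the fingertip sits about 27 mm behind the reported TCP, so I'll work relative to the images. I'll lay the front side face of the closed fingers behind and above the knob, then push along tool +y. First up and rearwards, then advance.

{"fn": "apply_moves", "kwargs": {
  "rows": [
    [[0.0, 0, -0.015, -0.001, 0], [0.0, 0, -0.014, 0, 0], [0.0, 0.025, 0, 0, 0], [0.0, 0.025, 0, 0, 0], [0.0, 0.008, 0, 0, 0]]
  ]
}}

```text
time: 13.13
tcp_pos: [0.5815, 0.1079, 0.1753]
orientation: [[0.625, -0.736, 0.26], [-0.165, 0.2, 0.966], [-0.763, -0.647, 0.003]]
contact_force: [-1.5, 0.6, -0.7]
finger_gap: -0.0
```

```bash
python3 -c "
from st import *
s=st()
from look import look
look('f4',(290,180,100,75),(240,200,100,75),8)
"
```

```text
t 13.13 q [ 0.4388 -0.1061 -0.8454  0.2554 -0.4283  0.5743] tcp [0.5815 0.1079 0.1753] F [-1.5159  0.629  -0.7204] gap -0.0
[[ 0.625  -0.7361  0.2599]
 [-0.1655  0.2004  0.9656]
 [-0.7629 -0.6466  0.0035]]
tilt 40.28343646929498 az x -14.82890993927767 az z 74.93627854280744
```

View pics/side_f4c.png

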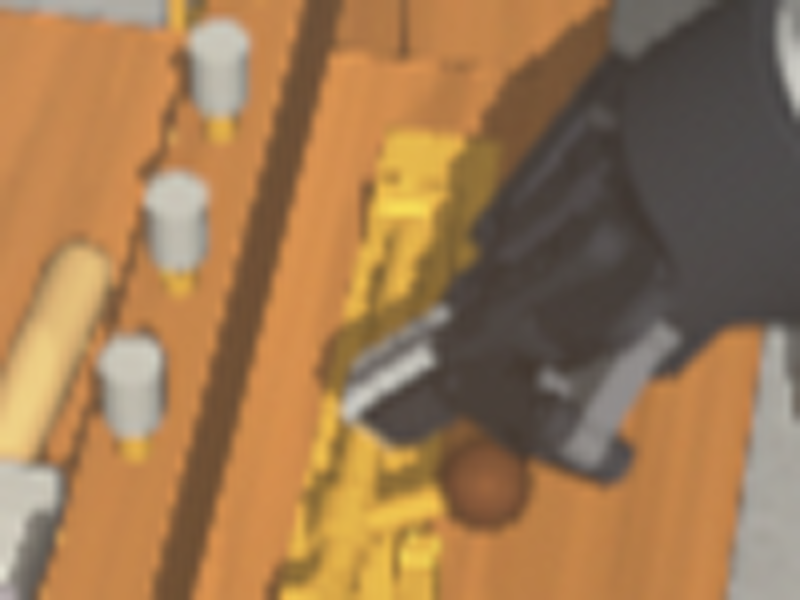

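View pics/top_f4c.png

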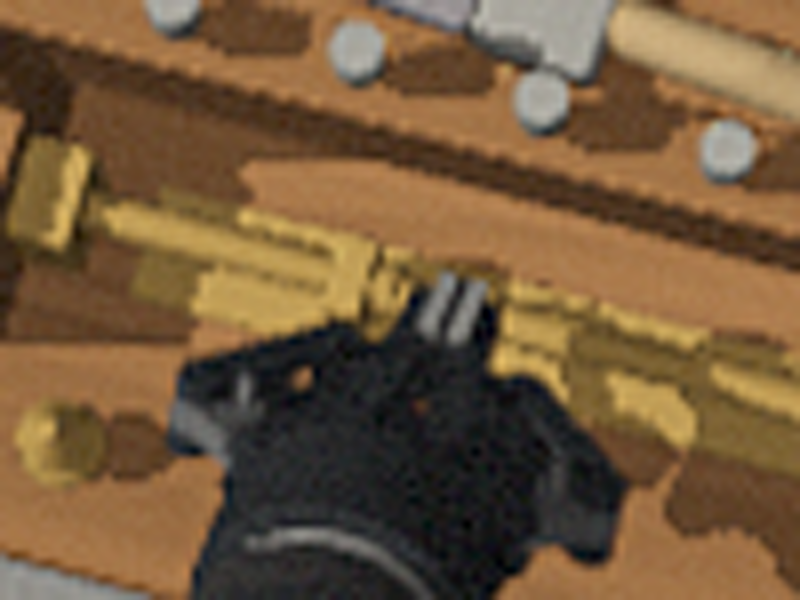

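The closed fingers sit above and behind the knob at side crop (487,482) with about 12 mm of overhang. I pull back 5 mm and push along +y, watching the force.

{"fn": "apply_moves", "kwargs": {
  "rows": [
    [[0.0, -0.005, 0.004, 0, 0], [0.0, 0, 0.005, 0, 0], [0.0, 0, 0.004, 0, 0], [0.0, 0, 0.003, 0, 0]]
  ]
}}

```text
time: 13.57
tcp_pos: [0.5653, 0.1136, 0.1714]
orientation: [[0.627, -0.735, 0.258], [-0.163, 0.199, 0.966], [-0.761, -0.648, 0.005]]
contact_force: [0.3, 0.5, -0.4]
finger_gap: 0.0
```

{"fn": "apply_moves", "kwargs": {
  "rows": [
    [[0.0, 0.002, 0.004, 0, 0], [0.0, 0.002, 0.004, 0, 0], [0.0, 0.002, 0.004, 0, 0]]
  ]
}}

```text
time: 13.82
tcp_pos: [0.5609, 0.1148, 0.1588]
orientation: [[0.627, -0.735, 0.258], [-0.164, 0.2, 0.966], [-0.761, -0.648, 0.005]]
contact_force: [0.1, 1.4, -0.3]
finger_gap: -0.0
```

```bash
python3 -c "
from st import *
s=st()
from look import look
look('f5',(290,180,100,75),None,8)
"
```

```text
t 13.82 q [ 0.4779 -0.1152 -0.8969  0.2248 -0.4487  0.6089] tcp [0.5609 0.1148 0.1588] F [ 0.0957  1.3892 -0.3124] gap -0.0
[[ 0.6274 -0.7346  0.2582]
 [-0.1636  0.1999  0.9661]
 [-0.7613 -0.6484  0.0052]]
tilt 40.422607405130066 az x -14.611733948137557 az z 75.03584298245784
```

View pics/side_f5c.png

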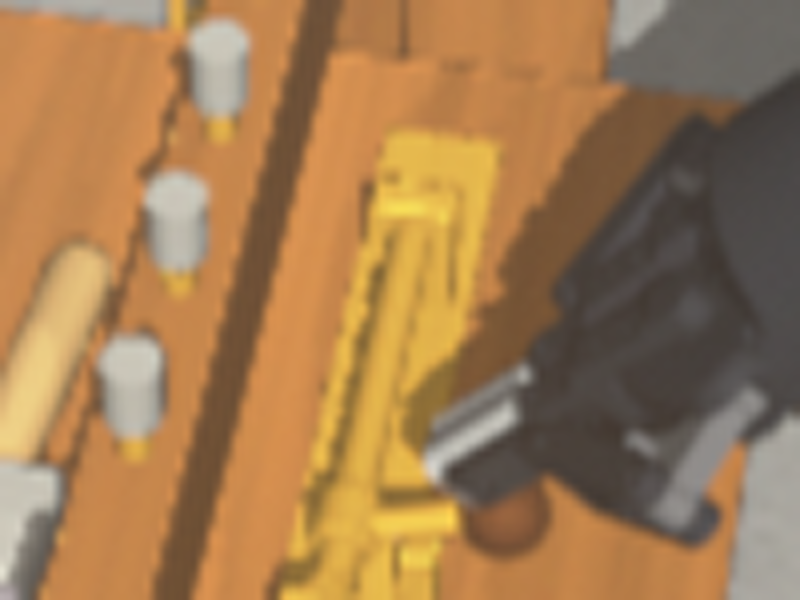

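The knob is being pushed down, from side crop (487,480) to (507,515). I continue until it stops, steering more downwards.

{"fn": "apply_moves", "kwargs": {
  "rows": [
    [[0.0, 0.002, 0.003, 0, 0], [0.0, 0.002, 0.003, 0, 0], [0.0, 0.001, 0.002, 0, 0]]
  ]
}}

```text
time: 14.12
tcp_pos: [0.5591, 0.1151, 0.1505]
orientation: [[0.628, -0.733, 0.26], [-0.165, 0.2, 0.966], [-0.76, -0.65, 0.005]]
contact_force: [-0.9, -1.1, 9.7]
finger_gap: -0.003
```

{"fn": "apply_moves", "kwargs": {
  "rows": [
    [[0.0, 0.001, 0.002, 0, 0], [0.0, 0.001, 0.001, 0, 0]]
  ]
}}

```text
time: 14.28
tcp_pos: [0.5603, 0.1153, 0.1498]
orientation: [[0.632, -0.73, 0.261], [-0.166, 0.202, 0.965], [-0.757, -0.653, 0.007]]
contact_force: [-1.5, -2.4, 15.7]
finger_gap: 0.001
```

```bash
python3 -c "
from st import *
s=st()
from look import look
look('f6',(290,180,100,75),None,8)
"
```

```text
t 14.28 q [ 0.4839 -0.1024 -0.9158  0.19   -0.4566  0.6153] tcp [0.5603 0.1153 0.1498] F [-1.461  -2.4308 15.6928] gap 0.001
[[ 0.6321 -0.7296  0.2611]
 [-0.1659  0.2018  0.9653]
 [-0.7569 -0.6535  0.0065]]
tilt 40.80642120517945 az x -14.702488947716803 az z 74.86418220643179
```

View pics/side_f6c.png

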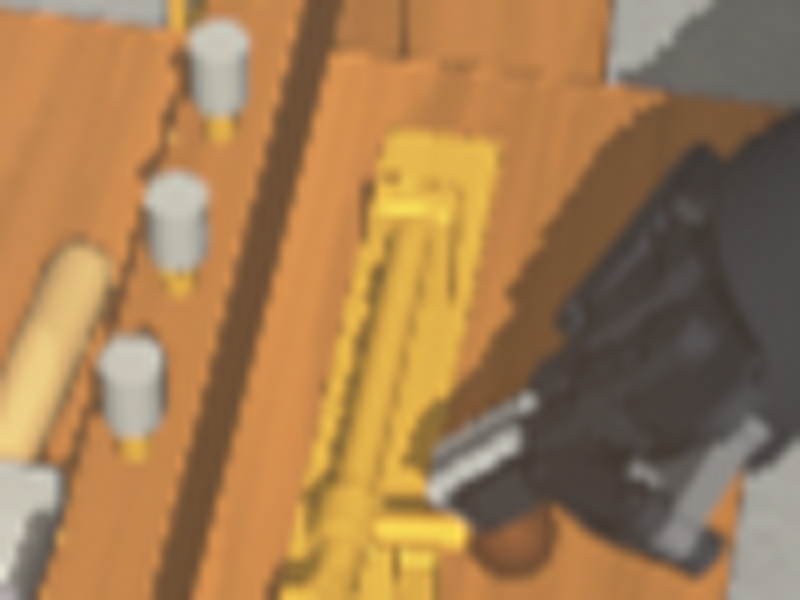

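The reaction is 16 N at about 43 mm lever, far above the 0.04 N·m friction, so this is the stop. I press slightly more, then back off and check.

{"fn": "apply_moves", "kwargs": {
  "rows": [
    [[0.0, 0.001, 0.001, 0, 0], [0.0, 0.001, 0.001, 0, 0]]
  ]
}}

```text
time: 14.5
tcp_pos: [0.5617, 0.1156, 0.149]
orientation: [[0.635, -0.727, 0.262], [-0.166, 0.203, 0.965], [-0.755, -0.656, 0.008]]
contact_force: [0.8, -2.4, 18.1]
finger_gap: 0.004
```

{"fn": "apply_moves", "kwargs": {
  "rows": [
    [[0.0, -0.004, -0.006, 0, 0], [0.0, 0, -0.02, 0, 0], [0.0, -0.02, -0.02, 0, 0], [0.0, -0.04, 0, 0, 0], [0.0, -0.04, 0, 0, 0]]
  ]
}}

```text
time: 14.92
tcp_pos: [0.5248, 0.1223, 0.2525]
orientation: [[0.625, -0.736, 0.261], [-0.166, 0.201, 0.965], [-0.763, -0.646, 0.003]]
contact_force: [-0.1, 0.4, -0.5]
finger_gap: 0.0
```

{"fn": "apply_moves", "kwargs": {
  "rows": [
    [[0.0, -0.04, 0, 0, 0], [0.0, -0.04, 0, 0, 0], [0.0, 0, 0, 0, 0]]
  ]
}}

```text
time: 15.17
tcp_pos: [0.4746, 0.1383, 0.3197]
orientation: [[0.631, -0.732, 0.256], [-0.16, 0.201, 0.967], [-0.759, -0.651, 0.01]]
contact_force: [1.1, 1.1, 1.1]
finger_gap: -0.001
```

```bash
python3 -c "
from st import *
s=st()
from look import look
look('f7',(290,180,100,75),(240,200,100,75),8)
"
```

```text
t 15.17 q [ 0.6687 -0.3711 -0.6738  0.7872 -0.5427  0.7952] tcp [0.4746 0.1383 0.3197] F [1.0952 1.0825 1.1173] gap -0.001
[[ 0.631  -0.7322  0.2562]
 [-0.1596  0.2007  0.9666]
 [-0.7592 -0.6508  0.0097]]
tilt 40.609098110521785 az x -14.195514734843504 az z 75.15376134494392
```

View pics/side_f7c.png

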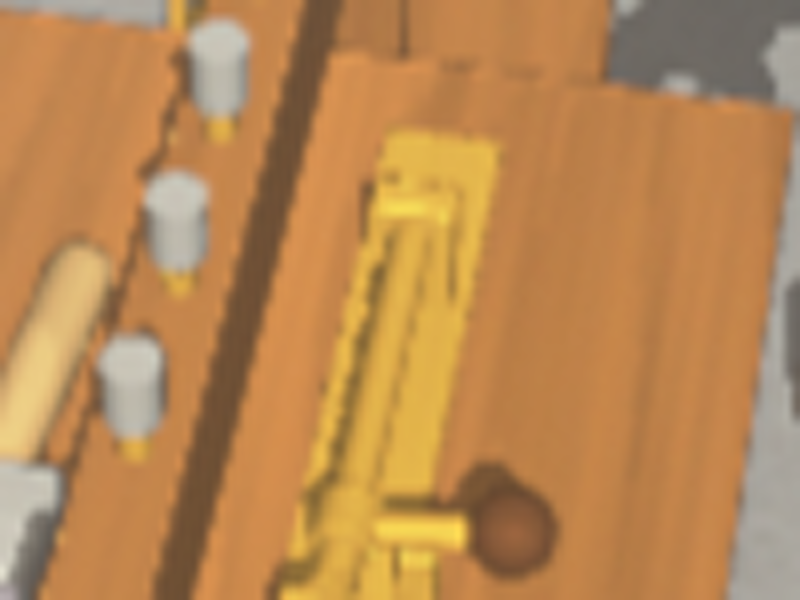

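View pics/top_f7c.png

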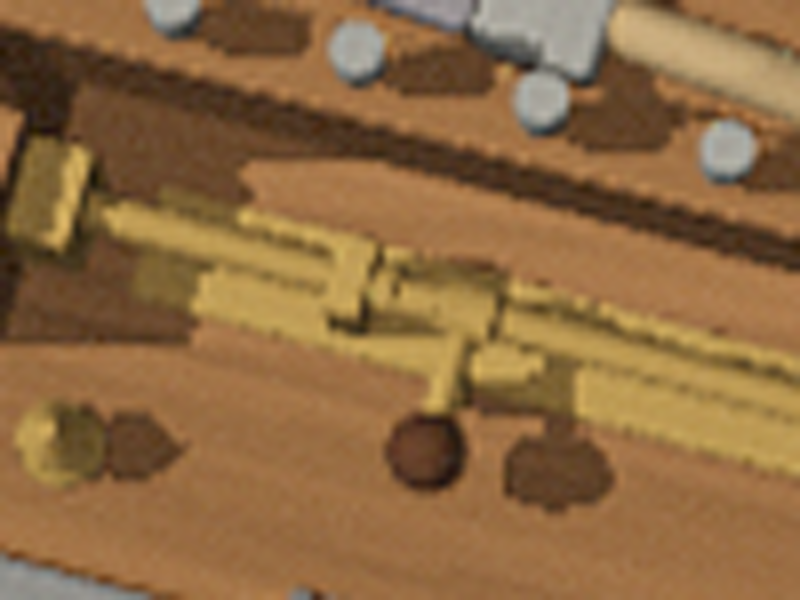

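```bash
python3 -c "
from ang import *
P=ang((426,451),(240,200),(512,531),(290,180))
from h import proj
cx=np.array([.965,-.262,0]);cy=np.array([.262,.965,0])
for f in (1.0,1.1,1.2,1.3,1.4):
  Q=P0+.062*cy-.044*np.sin(f)*cx+np.array([0,0,-.044*(1-np.cos(f))])
  print(f,(proj('top',Q)+.44-[240,200])*8,(proj('side',Q)+.44-[290,180])*8)
"
```

```text
knob [0.5273 0.123  0.1571] [-0.1586  0.47   -0.4298 -0.1177] chest d -0.04100915616124212 0.06240576984793564 -0.03592311585927399 fold by atan2 1.376332100730537
1.0 [[427.826  433.6612]] [[495.7259 488.4798]]
1.1 [[426.2556 443.0096]] [[503.6462 499.0293]]
1.2 [[425.0889 451.1039]] [[509.9817 509.7967]]
1.3 [[424.3352 457.8688]] [[514.6792 520.6669]]
1.4 [[423.9988 463.245 ]] [[517.7042 531.526 ]]
```

```bash
python3 -c "
import cv2,numpy as np
a=cv2.imread('pics/side0.png');b=cv2.imread('pics/side_f7.png');c=cv2.imread('pics/top0.png');d=cv2.imread('pics/top_f7.png')
cv2.imwrite('pics/cmp.png',np.vstack([np.hstack([a[100:460,230:430],b[100:460,230:430]]),np.hstack([c[150:350,150:350],d[150:350,150:350]])]))"
```

```text
(no output)
```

View pics/cmp.png

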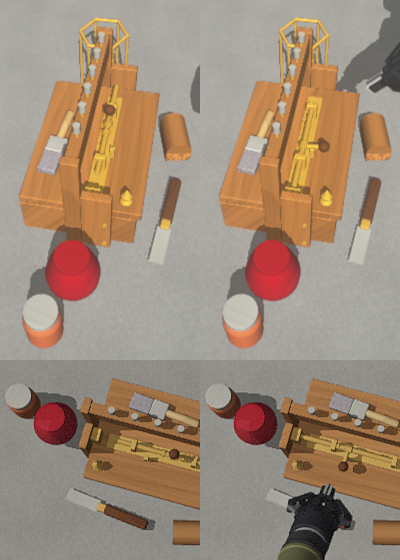

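Comparing before and after, the globe, jar, frame, scraper, block, finial and brush have not moved. The knob is folded to the front and the gripper is clear, so I hand in.

```bash
python3 -c "
from plant import robot,observe
print(robot.hand_in()); print(observe()['time'])"
```

```text
the job is handed in; nothing more can be done
None
the job is handed in; nothing more can be done
```

The chest is locked up: the bolt is at its end stop in the keeper and the handle is folded down to the front. I handed the job in at about 15.3 s; the hand-in reports no verdict.

**What I did:** The moves cannot tilt the tool directly, so I got a 40° tilt by driving the arm up until a wrist joint reached its limit. I pinched the knob and slid the bolt 62 mm with the handle standing. It stopped there, with the force rising from 3 N to 16 N. I then folded the handle towards the front. The knob slipped out of the grip at about 0.9 rad, so I let go and pushed it down with the closed fingers until it stopped, at about 18 N. Then I let go and backed clear.

**Last checks in the cameras:**
- **Bolt:** the knob moved 62.4 mm along the rod from its starting point of about 18 mm, which makes about 80 mm, and the rod's end is in the keeper.
- **Handle:** it measures 1.38 rad and knob height 157 mm, both within measuring error of the 1.40 rad stop.
- **Other things:** all seven look unmoved next to the first pictures, and the gripper is clear of everything.

**What disagreed:**
- **Fingertips:** the cameras showed them about 27 mm behind the reported TCP, so I positioned the fingers by the pictures instead.
- **Bolt start:** it was already about 18 mm out, not fully drawn back.

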